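Stack a three-carton lacquer set in the banding jig under its weight bar

ROBOT

A 7-joint arm with a two-finger parallel gripper is mounted at the origin on a cart in front of the work surface, level with it; the furniture and walls round the work are solid. World frame = base frame: x ahead of the robot, y to its left, z up, the work surface at z = 0. Lengths are in m, angles in rad, forces in N, time in s.
With the tool pointing down it reaches from about 0.4 to 0.85 m from the base axis. Payload 4.5 kg.
Tool frame: the origin (TCP) lies midway between the tips of the shut fingers; the grasp point (between the pads) lies 19 mm behind it; z points along the fingers, y is the line along which they close (so a half turn about z gives the same grasp; the last joint's range is limited). The gripper opens to 88 mm and grips with 3 to 60 N. Pads are 18 mm wide; open, the fingers measure 123 mm over their backs; the gripper's body (75 mm by 187 mm) begins 45 mm behind the grasp point.
Start: joints at [-1.275, 0.689, -0.195, 1.565, 0.157, 0.902, -0.215], TCP at [0.162, 0.604, 0.239] pointing down, gripper open.
Joint ranges: [-3.01, 3.01], [-0.46, 2.08], [-1.47, 1.51], [0.13, 2.56], [-1, 4.14], [0.04, 2.09], [-2.66, 2.66]. Speed limits (rad/s): [2.57, 2.57, 3.14, 3.14, 3.14, 3.14, 3.14].

INTERFACE

Orientations are given as a unit quaternion [x, y, z, w].
In Python, from plant import r gives the robot as it stands.
- The arm moves only by the tool carry_out, never from a script. Its argument "plan" is a list of rows, each an object with "rot": the turn, a rotation vector about the tool's x, y, z in rad, a list of three; "xyz": the shift along the tool's x, y, z in m, a list of three; "grip": the closure in counts, from 0 (fully open) to 255 (shut). In form: [{"rot": [wx, wy, wz], "xyz": [dx, dy, dz], "grip": grip}, ...]. A call has 1 to 8 rows; each row is the pose to reach, as a shift and turn from the pose commanded when the call began, along the tool's axes at that moment; what a row does not reach only later rows make up. A row lasts 1/12 s, in which the tool goes at most 41.7 mm and 7.16 degrees, less where a joint would pass 70% of its speed; a pose out of reach is approached as far as the arm can. A call with a gripper value outside its range is refused whole. The fingers move at their own pace and stop on an object; "squeeze" is the grip in N (left out, the last holds). Time passes only in rows, so rows that repeat a pose let the fingers close. It gives the time, the measured TCP pose, the force, the opening and the grip force at its end, in the units of the state.
- r.get_state(): the state, without advancing time (a new reading comes with each control period).
- r.snapshot(name): name is "scene" or "top" or "wrist"; returns the picture (480x640x3 uint8, red, green, blue); there is no depth.
- r.camera_params(name): a dict with "fx", "fy", "cx", "cy" (pixels), "position" and "attitude" of the camera in the world; the wrist camera has in their place "hand_eye" (4x4, takes a point from camera to tool coordinates, whose origin is the TCP and whose axes are the flange's). Camera axes: x right, y down, z forward; pixel columns grow to the right and rows downward; lengths in m; the calibration is good to about 2 mm. A picture is of the moment at which its call begins: read the wrist's pose just before it. camera_params takes no time and is no camera call.
- r.finish_job(): hands the job in; it is judged then, once.
The state is a dict: "clock": time; "q": joint angles; "qd": joint speeds; "joint_torque": joint torques, N m; "tool_pos": TCP position; "eef_rot": TCP orientation; "contact_force": force on the tool from outside, world axes, zero at the start; "moment": the same for the moment, N m; "opening": opening from 0.0 (shut) to 1.0 (fully open); "finger_force": force on a finger pad.
Only numpy, scipy, OpenCV 4.12 (cv2) and the standard library are available. Lean on these libraries where they do the work, as an engineer would, in place of code of your own. Each camera call takes 0.05 s, during which the arm holds its last target. There are 200 camera calls.

TASK

Stack one lacquer set in the wire banding jig, ready for its paper band: first lift the red-handled weight bar straight up out of the jig's two end forks and lay it flat in the grey tool tray. Then lay the three loose cartons lengthwise in the jig, one squarely on the other, in the order in which they are used: the blue base coat at the bottom, the pink colour coat in the middle, the black top coat on top. Finally put the weight bar back, level, with both ends of its rod in the forks and its weight resting on the black carton; leave the three bottles standing.

Things in the scene. Friction and masses are not known exactly. Their poses are not given: they have to be found in the camera images.
- jig: Fixed jig of bright 6 mm rods on a plywood base 100 (x) x 180 (y) x 8 mm. Origin: centre of its underside, y along its length. At y = +-65 mm two open-topped U forks, 15 mm clear in x between their rods, straight up to 136 mm, flared out to 154; 124 mm clear between the forks. Side guide rods at x = +-23, y = +-50, 40 mm clear in x, straight to 66 mm, flared to 82. Long sides open in the middle for fingers
- jig_seat (a point): Centre of the seat in the jig, on the line over its origin, 16 mm above the table, level with the tops of the two white cross rails (at y = +-36 mm, 14 mm wide) that carry the stack; axes as the jig's. Seated cartons have their undersides 0, 34 and 68 mm above this point; the stack's top is 102 mm above it
- weight_bar: Weight bar, 0.28 to 0.52 kg: steel rod 10 mm thick, 174 mm long along y, axis 8 mm above the origin, through a flat steel weight 26 x 92 x 16 mm (x, y, z); on it a red grip block 24 (x) x 50 (y) mm, 16 to 48 mm above the origin: pinch it across x. Origin: centre of the weight's underside. At the start it lies at the bottom of the jig, weight on the rails, rod ends in the forks
- tool_tray: Grey shallow tool tray fixed to the table, 173 (x) x 258 (y) mm, rim 15 mm high, inside 156 x 242 mm, floor about level with the table. Origin: centre of its underside, y along its length. Tweezers 9 mm high are fixed along one long side (x = 50 to 70, y = -52 to 72 mm); the rest is free
- blue_carton: Carton, 117 x 34 x 34 mm, 30 to 45 g, lying on the table; plain mid-blue with white label panels and a dark blue stripe near one end (base coat). Origin: centre of its underside, x along its length, z up. All three have the same size; either end may point either way
- pink_carton: Carton, 117 x 34 x 34 mm, 30 to 45 g, lying on the table; pale pink with a dark brown end part (colour coat). Origin: centre of its underside, x along its length, z up. All three have the same size; either end may point either way
- black_carton: Carton, 117 x 34 x 34 mm, 30 to 45 g, lying on the table; black, with a pale patterned part at one end (top coat). Origin: centre of its underside, x along its length, z up. All three have the same size; either end may point either way
- red_bottle: small lacquer bottle standing on the table, red-pink glass with a black cap; 27 mm across, 74 mm tall, origin at the centre of its foot, z up. A bystander: it must stay standing
- brown_bottle: small lacquer bottle standing on the table, brown glass with a black cap; 27 mm across, 74 mm tall, origin at the centre of its foot, z up. A bystander: it must stay standing
- dark_bottle: small lacquer bottle standing on the table, black all over; 27 mm across, 74 mm tall, origin at the centre of its foot, z up. A bystander: it must stay standing

How it is judged:
On the way, in this order (a step that is already met when the one before it is completed fails the run):
1. the weight bar is out of the jig and lies flat in the grey tool tray, released (x of weight_bar in the frame of tool_tray between -0.07 and 0.07 m and y of weight_bar in the frame of tool_tray between -0.045 and 0.045 m and z of weight_bar in the frame of tool_tray between -0.005 and 0.008 m and angle between weight_bar's own z axis and vertical below 0.1 rad and linear speed of weight_bar below 0.03 m/s and contact force between the fingers and weight_bar below 0.05 N), for 0.2 s.
2. the blue carton lies squarely flat on the jig's rails, between the guides, released (x of blue_carton in the frame of jig between -0.009 and 0.009 m and y of blue_carton in the frame of jig between -0.008 and 0.008 m and z of blue_carton in the frame of jig between 0.01 and 0.022 m and angle between the x axis of blue_carton and the y axis of jig, either way round below 0.14 rad and contact force between the fingers and blue_carton below 0.05 N and linear speed of blue_carton below 0.03 m/s), for 0.2 s.
3. the pink carton lies squarely on the blue one, between the guides, released (x of blue_carton in the frame of jig between -0.009 and 0.009 m and y of blue_carton in the frame of jig between -0.008 and 0.008 m and z of blue_carton in the frame of jig between 0.01 and 0.022 m and angle between the x axis of each of blue_carton, pink_carton and the y axis of jig, either way round below 0.14 rad and x of pink_carton in the frame of jig between -0.009 and 0.009 m and y of pink_carton in the frame of jig between -0.008 and 0.008 m and z of pink_carton in the frame of jig between 0.044 and 0.056 m and contact force between the fingers and pink_carton below 0.05 N and linear speed of pink_carton below 0.03 m/s), for 0.2 s.
4. the black carton lies squarely on the pink one, between the guides, released (x of blue_carton in the frame of jig between -0.009 and 0.009 m and y of blue_carton in the frame of jig between -0.008 and 0.008 m and z of blue_carton in the frame of jig between 0.01 and 0.022 m and angle between the x axis of each of blue_carton, pink_carton, black_carton and the y axis of jig, either way round below 0.14 rad and x of pink_carton in the frame of jig between -0.009 and 0.009 m and y of pink_carton in the frame of jig between -0.008 and 0.008 m and z of pink_carton in the frame of jig between 0.044 and 0.056 m and x of black_carton in the frame of jig between -0.009 and 0.009 m and y of black_carton in the frame of jig between -0.008 and 0.008 m and z of black_carton in the frame of jig between 0.078 and 0.09 m and contact force between the fingers and black_carton below 0.05 N and linear speed of black_carton below 0.03 m/s), for 0.2 s.
At the end, for the whole second after the job is handed in: Blue, pink, black from the bottom up in the jig, each within 9 mm across, 8 mm along, 6 mm in height and 0.14 rad of its seat; the weight bar on the black carton with its rod in both forks, within 6 mm across, 15 mm along, 0.08 rad of level; all released and at rest; bottles upright (x of blue_carton in the frame of jig between -0.009 and 0.009 m and y of blue_carton in the frame of jig between -0.008 and 0.008 m and z of blue_carton in the frame of jig between 0.01 and 0.022 m and angle between the x axis of each of blue_carton, pink_carton, black_carton and the y axis of jig, either way round below 0.14 rad and x of pink_carton in the frame of jig between -0.009 and 0.009 m and y of pink_carton in the frame of jig between -0.008 and 0.008 m and z of pink_carton in the frame of jig between 0.044 and 0.056 m and x of black_carton in the frame of jig between -0.009 and 0.009 m and y of black_carton in the frame of jig between -0.008 and 0.008 m and z of black_carton in the frame of jig between 0.078 and 0.09 m and x of weight_bar in the frame of jig between -0.006 and 0.006 m and y of weight_bar in the frame of jig between -0.015 and 0.015 m and z of weight_bar in the frame of jig between 0.112 and 0.124 m and angle between weight_bar's own z axis and vertical below 0.08 rad and angle between the y axis of weight_bar and the y axis of jig, either way round below 0.1 rad and linear speed of each of blue_carton, pink_carton, black_carton, weight_bar below 0.02 m/s and angle between each of red_bottle, brown_bottle, dark_bottle's own z axis and vertical below 0.3 rad); the robot touches nothing.
It fails at once if the red bottle is knocked over (angle between red_bottle's own z axis and vertical above 0.6 rad).
It fails at once if the brown bottle is knocked over (angle between brown_bottle's own z axis and vertical above 0.6 rad).
It fails at once if the dark bottle is knocked over (angle between dark_bottle's own z axis and vertical above 0.6 rad).
It also fails if it takes over 139 s, if anything falls off the work surface, if the arm or the gripper's body presses on something with over 40 N, if the wrist force passes 120 N, or if a joint passes its speed limit or range.

## Working session

There is one attempt and no reset: what is moved stays moved. The work goes in short steps, Python scripts to look and compute and a tool call to move; the robot and the scene stay as the last step left them, time stands still between calls to the robot, and variables do not carry over. Pictures are saved under pics/ and viewed, at most 17 in all, crops included, and the job is handed in when it is done.

Besides the shell and the picture viewer there is one more tool, called after "Call:" as name(argument=value, ...), one argument or row to a line, values as JSON. carry_out: Moves the arm, as the interface text tells. Its arguments: {"type":"object","properties":{"plan":{"type":"array"},"squeeze":{"type":"number"}},"required":["plan"]}

```bash
ls; mkdir -p pics; python3 - <<'E'
from plant import r
import cv2,numpy as np
print(r.get_state())
for n in("scene","top","wrist"):
    print(n,r.camera_params(n))
    cv2.imwrite(f"pics/{n}0.png",r.snapshot(n)[:,:,::-1])
E
```

```text
pics
{'clock': 0.0, 'q': array([-1.27517722,  0.68996493, -0.19453006,  1.56631807,  0.15729629,
        0.90247273, -0.21507542]), 'qd': array([-0.00018648,  0.00092714, -0.00085368, -0.00054899, -0.00029514,
        0.00043015, -0.00227697]), 'joint_torque': array([-6.85951982e-04, -5.27547741e+01, -1.26693875e+00, -1.53430349e+01,
       -5.25306864e-02,  6.45082750e-03,  1.74149741e-04]), 'tool_pos': array([0.16165214, 0.6031008 , 0.23792923]), 'eef_rot': array([ 1.30478463e-01,  9.91450748e-01, -8.83660199e-04, -5.93806215e-05]), 'contact_force': array([-0.43832053, -0.35696063, -1.26879164]), 'moment': array([-0.03242978,  0.008495  , -0.02186542]), 'finger_force': 0.0, 'opening': 0.9980361357106594}
scene {'fx': 592.39801352964, 'fy': 592.39801352964, 'cx': 318.87873140300565, 'cy': 234.9663725177512, 'position': array([-0.14349313, -0.60496738,  0.94310448]), 'attitude': array([ 0.84276532, -0.3767858 ,  0.15982178, -0.34962277])}
top {'fx': 490.43604049766043, 'fy': 490.43604049766043, 'cx': 319.4412552680876, 'cy': 240.70050082350605, 'position': array([ 0.40603092, -0.00682289,  0.99529974]), 'attitude': array([-0.70027839,  0.70980982, -0.05077407,  0.05658787])}
wrist {'fx': 352.7856232168748, 'fy': 352.7856232168748, 'cx': 313.002808988988, 'cy': 239.3068446700671, 'hand_eye': array([[-7.78621165e-04, -9.58604449e-01, -2.84740064e-01,
         7.33715971e-02],
       [ 9.99999484e-01, -5.60568250e-04, -8.47290476e-04,
         3.06527880e-04],
       [ 6.52600181e-04, -2.84740576e-01,  9.58604391e-01,
        -1.46622956e-01],
       [ 0.00000000e+00,  0.00000000e+00,  0.00000000e+00,
         1.00000000e+00]])}
```

View pics/top0.png

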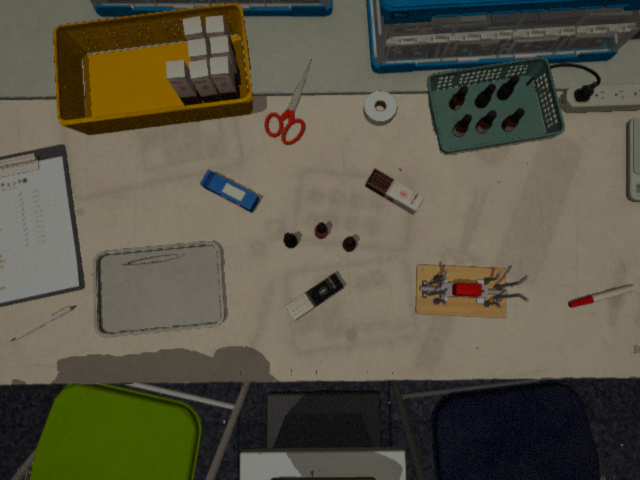

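View pics/scene0.png

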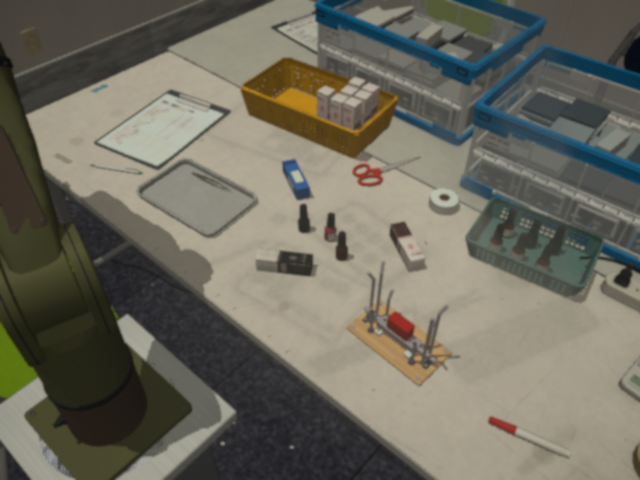

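The top view shows blue (230,190), pink (394,190), black (317,295), the jig with red grip (467,290), the tray (160,288) and bottles (291,240), (321,229), (349,243). The scene view agrees.

```bash
cat > h.py <<'E'
import cv2, numpy as np
from scipy.spatial.transform import Rotation as R
from plant import r
def cam(name, st=None):
    p=r.camera_params(name)
    if name=="wrist":
        st=st or r.get_state(); T=np.eye(4); T[:3,:3]=R.from_quat(st["eef_rot"]).as_matrix(); T[:3,3]=st["tool_pos"]
        T=T@p["hand_eye"]; Rm,t=T[:3,:3],T[:3,3]
    else: Rm,t=R.from_quat(p["attitude"]).as_matrix(),p["position"]
    return p,Rm,t
def ray(c,uv,z):
    p,Rm,t=c; uv=np.atleast_2d(np.asarray(uv,float))
    d=np.c_[(uv[:,0]-p["cx"])/p["fx"],(uv[:,1]-p["cy"])/p["fy"],np.ones(len(uv))]@Rm.T
    return t+d*((z-t[2])/d[:,2])[:,None]
def proj(c,P):
    p,Rm,t=c; q=(np.atleast_2d(P)-t)@Rm
    return np.c_[p["fx"]*q[:,0]/q[:,2]+p["cx"],p["fy"]*q[:,1]/q[:,2]+p["cy"]]
def rect(c,mask,z):
    """largest blob, cast to plane z, min-area rectangle: centre, (long,short), yaw of long side"""
    mask=mask.astype(np.uint8); cs=max(cv2.findContours(mask,0,cv2.CHAIN_APPROX_NONE)[0],key=cv2.contourArea)
    P=ray(c,cs[:,0],z)[:,:2]; b=cv2.boxPoints(cv2.minAreaRect((P*1000).astype(np.float32)))/1000
    e=[b[1]-b[0],b[2]-b[1]]; L=[np.linalg.norm(v) for v in e]; i=int(np.argmax(L))
    yaw=np.degrees(np.arctan2(e[i][1],e[i][0]))%180
    return b.mean(0).round(4),np.round([max(L),min(L)],4),round(yaw,1)
def pose():
    s=r.get_state(); m=R.from_quat(s["eef_rot"]).as_matrix(); return s["tool_pos"],m
def go(xyz,yaw_x=None):
    """shift in tool axes to reach xyz; turn about tool z bringing tool x to heading yaw_x (mod 180)"""
    t,m=pose(); d=m.T@(np.array(xyz)-t); out=[d.round(4)]
    if yaw_x is not None:
        cur=np.degrees(np.arctan2(m[1,0],m[0,0])); e=(yaw_x-cur+90)%180-90; out.append(("wz",round(float(np.radians(-e)),3)))
    print("now",t.round(4),"tilt",m[:,2].round(4),"->",*out)
E
python3 - <<'E'
from h import *
im=cv2.imread("pics/top0.png"); hsv=cv2.cvtColor(im,cv2.COLOR_BGR2HSV); c=cam("top")
H,S,V=[hsv[...,i].astype(int) for i in range(3)]
def win(m,x0,y0,x1,y1):
    o=np.zeros_like(m); o[y0:y1,x0:x1]=m[y0:y1,x0:x1]; return o
k=np.ones((5,5),np.uint8); close=lambda m:cv2.morphologyEx(m.astype(np.uint8),cv2.MORPH_CLOSE,k)
print("blue",rect(c,win(close((H>95)&(H<130)&(S>100)),190,160,270,220),.034))
for n,z,w in(("pink",.034,(355,160,430,222)),("black",.034,(278,262,355,328))):
    x0,y0,x1,y1=w; bg=np.median(im[y0:y1,x0:x1].reshape(-1,3),0)
    d=np.abs(cv2.GaussianBlur(im,(3,3),0).astype(int)-bg).max(2)
    print(n,rect(c,close(win(d>22,*w)),z), "bg",bg)
print("grip",rect(c,win((S>150)&((H<8)|(H>172))&(V>80),440,275,495,305),.064))
print("base",rect(c,win(close((H>8)&(H<22)&(S>90)),405,255,515,325),.008))
for n,uv in(("dark",(290,241)),("red",(321,230)),("brown",(349,244))): print(n,ray(c,uv,.074).round(3))
print("tray corners",ray(c,[(97,250),(222,242),(225,325),(100,335)],.015).round(3))
# enlarged crop
cr=im[150:340,180:520]; cv2.imwrite("pics/crop1.png",cv2.resize(cr,None,fx=2.3,fy=2.3,interpolation=cv2.INTER_CUBIC))
E
```

```text
blue (array([0.6587, 0.1803], dtype=float32), array([0.122 , 0.0359], dtype=float32), np.float32(61.1))
pink (array([ 0.6523, -0.1497], dtype=float32), array([0.1174, 0.0459], dtype=float32), np.float32(57.2)) bg [ 98. 115. 126.]
black (array([0.4472, 0.0058], dtype=float32), array([0.1179, 0.0376], dtype=float32), np.float32(123.7)) bg [ 97. 113. 123.]
grip (array([ 0.4526, -0.2802], dtype=float32), array([0.0471, 0.0226], dtype=float32), np.float32(86.9))
base (array([ 0.4524, -0.2799], dtype=float32), array([0.179 , 0.0998], dtype=float32), np.float32(86.5))
dark [[0.547 0.056 0.074]]
red [[ 0.568 -0.003  0.074]]
brown [[ 0.54  -0.056  0.074]]
tray corners [[0.544 0.451 0.015]
 [0.556 0.198 0.015]
 [0.391 0.189 0.015]
 [0.374 0.436 0.015]]
```

```bash
python3 - <<'E'
from h import *
go([.46,.30,.25],100)
t,m=pose()
print((m.T@(np.array([.44,-.25,.24])-[.46,.30,.25])).round(3), m.round(3))
E
```

```text
now [0.1617 0.6033 0.2381] tilt [-3.0e-04 -1.3e-03 -1.0e+00] -> [-0.3667 -0.2158 -0.0116] ('wz', 1.135)
[-0.123 -0.536  0.011] [[-0.966  0.259 -0.   ]
 [ 0.259  0.966 -0.001]
 [-0.    -0.001 -1.   ]]
```

View pics/crop1.png

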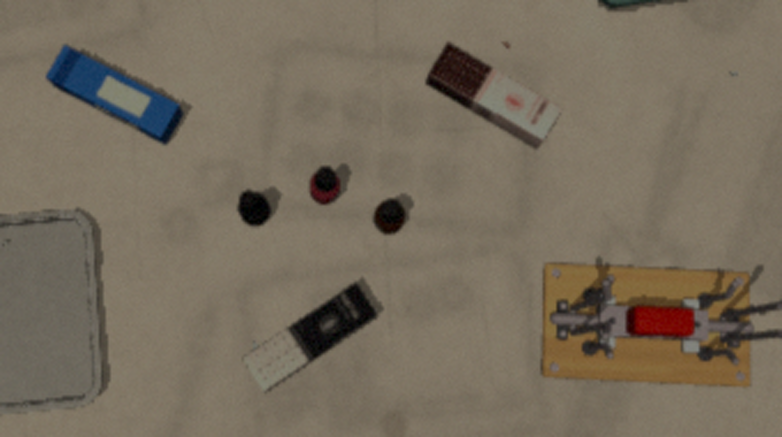

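The crop shows the three cartons, three bottles and the jig with the red grip at (660,320) clearly.

Call:
carry_out(
  plan=[
    {"rot": [0, 0, 0.1], "xyz": [-0.034, -0.02, -0.001], "grip": 0},
    {"rot": [0, 0, 0.2], "xyz": [-0.068, -0.04, -0.002], "grip": 0},
    {"rot": [0, 0, 0.3], "xyz": [-0.102, -0.06, -0.003], "grip": 0},
    {"rot": [0, 0, 0.4], "xyz": [-0.136, -0.08, -0.004], "grip": 0},
    {"rot": [0, 0, 0.5], "xyz": [-0.17, -0.1, -0.006], "grip": 0},
    {"rot": [0, 0, 0.6], "xyz": [-0.204, -0.12, -0.008], "grip": 0},
    {"rot": [0, 0, 0.7], "xyz": [-0.238, -0.14, -0.01], "grip": 0},
    {"rot": [0, 0, 0.8], "xyz": [-0.272, -0.16, -0.01], "grip": 0},
  ],
  squeeze=25,
)

```text
clock: 0.82
tool_pos: [0.3842, 0.3773, 0.249]
eef_rot: [0.508, 0.861, 0.0, -0.0]
contact_force: [0.7, 0.2, 0.3]
opening: 1.001
finger_force: 0.0
```

```bash
python3 - <<'E'
from h import *
go([.43,.05,.25],100); print(r.get_state()["clock"],r.get_state()["contact_force"])
E
```

```text
now [0.3842 0.3773 0.249 ] tilt [ 2.e-04  5.e-04 -1.e+00] -> [-0.3087 -0.118  -0.0011] ('wz', 0.33)
0.8167 [0.74067078 0.1756428  0.30038466]
```

Call:
carry_out(
  plan=[
    {"rot": [0, 0, 0.33], "xyz": [-0.308, -0.118, 0], "grip": 0},
    {"rot": [0, 0, 0.33], "xyz": [-0.308, -0.118, 0], "grip": 0},
    {"rot": [0, 0, 0.33], "xyz": [-0.308, -0.118, 0], "grip": 0},
    {"rot": [0, 0, 0.33], "xyz": [-0.308, -0.118, 0], "grip": 0},
    {"rot": [0, 0, 0.33], "xyz": [-0.308, -0.118, 0], "grip": 0},
    {"rot": [0, 0, 0.33], "xyz": [-0.308, -0.118, 0], "grip": 0},
    {"rot": [0, 0, 0.33], "xyz": [-0.308, -0.118, 0], "grip": 0},
    {"rot": [0, 0, 0.33], "xyz": [-0.308, -0.118, 0], "grip": 0},
  ],
)

```text
clock: 1.48
tool_pos: [0.4299, 0.0499, 0.2487]
eef_rot: [0.641, 0.767, -0.0, 0.0]
contact_force: [-0.4, -0.6, 0.0]
opening: 1.001
finger_force: 0.0
```

```bash
python3 - <<'E'
from h import *
go([.4525,-.28,.24],86.7)
E
```

```text
now [0.4299 0.0499 0.2487] tilt [-1.e-04 -3.e-04 -1.e+00] -> [-0.3287 -0.0363  0.0088] ('wz', 0.236)
```

Call:
carry_out(
  plan=[
    {"rot": [0, 0, 0.236], "xyz": [-0.329, -0.036, 0.009], "grip": 0},
    {"rot": [0, 0, 0.236], "xyz": [-0.329, -0.036, 0.009], "grip": 0},
    {"rot": [0, 0, 0.236], "xyz": [-0.329, -0.036, 0.009], "grip": 0},
    {"rot": [0, 0, 0.236], "xyz": [-0.329, -0.036, 0.009], "grip": 0},
    {"rot": [0, 0, 0.236], "xyz": [-0.329, -0.036, 0.009], "grip": 0},
    {"rot": [0, 0, 0.236], "xyz": [-0.329, -0.036, 0.009], "grip": 0},
    {"rot": [0, 0, 0.236], "xyz": [-0.329, -0.036, 0.009], "grip": 0},
    {"rot": [0, 0, 0.236], "xyz": [-0.329, -0.036, 0.009], "grip": 0},
  ],
)

```text
clock: 2.15
tool_pos: [0.4528, -0.2803, 0.2395]
eef_rot: [0.727, 0.686, -0.0, -0.0]
contact_force: [0.9, 0.8, 0.3]
opening: 1.0
finger_force: 0.0
```

Call:
carry_out(
  plan=[
    {"rot": [0, 0, 0], "xyz": [0, 0, 0], "grip": 0},
    {"rot": [0, 0, 0], "xyz": [0, 0, 0], "grip": 0},
  ],
)

```text
clock: 2.32
tool_pos: [0.4524, -0.2804, 0.2393]
eef_rot: [0.729, 0.685, -0.0, 0.0]
contact_force: [0.2, 0.9, 0.1]
opening: 1.0
finger_force: 0.0
```

```bash
python3 - <<'E'
from h import *
c=cam("wrist"); im=r.snapshot("wrist")[:,:,::-1].copy(); cv2.imwrite("pics/w1.png",im)
hsv=cv2.cvtColor(im,cv2.COLOR_BGR2HSV);H,S,V=[hsv[...,i].astype(int) for i in range(3)]
print("grip",rect(c,(S>150)&((H<8)|(H>172))&(V>60),.064))
k=np.ones((15,15),np.uint8)
print("base",rect(c,cv2.morphologyEx(((H>8)&(H<22)&(S>90)).astype(np.uint8),cv2.MORPH_CLOSE,k),.008))
go([.4525,-.28,.24],86.7)
E
```

```text
grip (array([ 0.4543, -0.2792], dtype=float32), array([0.0506, 0.0223], dtype=float32), np.float32(85.9))
base (array([ 0.4538, -0.2815], dtype=float32), array([0.177 , 0.0981], dtype=float32), np.float32(86.5))
now [ 0.4528 -0.2779  0.2392] tilt [-8.e-04  1.e-03 -1.e+00] -> [-0.0022 -0.0002 -0.0008] ('wz', -0.001)
```

View pics/w1.png

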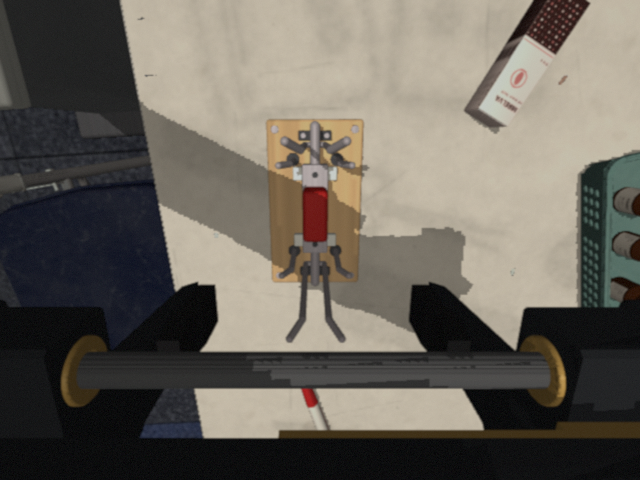

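The wrist view shows the jig centred at (315,200), the red grip at (315,215), with no obstruction for fingers on the sides.

```bash
python3 - <<'E'
from h import *
for i in range(3): go([.4533,-.28,.032],86.5)
E
```

```text
now [ 0.4528 -0.2779  0.2392] tilt [-8.e-04  1.e-03 -1.e+00] -> [-0.0023  0.0007  0.2072] ('wz', 0.003)
now [ 0.4528 -0.2779  0.2392] tilt [-8.e-04  1.e-03 -1.e+00] -> [-0.0023  0.0007  0.2072] ('wz', 0.003)
now [ 0.4528 -0.2779  0.2392] tilt [-8.e-04  1.e-03 -1.e+00] -> [-0.0023  0.0007  0.2072] ('wz', 0.003)
```

Call:
carry_out(
  plan=[
    {"rot": [0, 0, 0], "xyz": [0, 0, 0], "grip": 0},
  ],
)

```text
clock: 2.45
tool_pos: [0.4533, -0.2759, 0.2394]
eef_rot: [0.726, 0.687, 0.0, -0.001]
contact_force: [0.7, 0.3, 0.0]
opening: 0.999
finger_force: 0.0
```

```bash
python3 - <<'E'
from h import *
for i in range(2): go([.4533,-.28,.032],86.5)
E
```

```text
now [ 0.4533 -0.2759  0.2394] tilt [-7.0e-04  1.7e-03 -1.0e+00] -> [-0.0044  0.0003  0.2074] ('wz', 0.006)
now [ 0.4533 -0.2759  0.2394] tilt [-7.0e-04  1.7e-03 -1.0e+00] -> [-0.0044  0.0003  0.2074] ('wz', 0.006)
```

Call:
carry_out(
  plan=[
    {"rot": [0, 0, 0], "xyz": [0, 0, 0], "grip": 0},
    {"rot": [0, 0, 0], "xyz": [0, 0, 0], "grip": 0},
    {"rot": [0, 0, 0], "xyz": [0, 0, 0], "grip": 0},
    {"rot": [0, 0, 0], "xyz": [0, 0, 0], "grip": 0},
  ],
)

```text
clock: 2.78
tool_pos: [0.4535, -0.2771, 0.2398]
eef_rot: [0.727, 0.687, 0.0, -0.0]
contact_force: [-0.1, 0.0, -0.4]
opening: 0.996
finger_force: 0.0
```

Call:
carry_out(
  plan=[
    {"rot": [0, 0, 0], "xyz": [0, 0, 0], "grip": 0},
    {"rot": [0, 0, 0], "xyz": [0, 0, 0], "grip": 0},
  ],
)

```text
clock: 2.95
tool_pos: [0.4533, -0.2776, 0.2397]
eef_rot: [0.727, 0.687, 0.0, 0.0]
contact_force: [-0.3, 0.0, 0.3]
opening: 1.002
finger_force: 0.0
```

```bash
python3 - <<'E'
from h import *
c=cam("wrist"); im=r.snapshot("wrist")[:,:,::-1].copy()
hsv=cv2.cvtColor(im,cv2.COLOR_BGR2HSV);H,S,V=[hsv[...,i].astype(int) for i in range(3)]
print("grip",rect(c,(S>150)&((H<8)|(H>172))&(V>60),.064))
k=np.ones((15,15),np.uint8)
print("base",rect(c,cv2.morphologyEx(((H>8)&(H<22)&(S>90)).astype(np.uint8),cv2.MORPH_CLOSE,k),.008))
go([.4533,-.28,.032],86.5)
E
```

```text
grip (array([ 0.4543, -0.2792], dtype=float32), array([0.051 , 0.0226], dtype=float32), np.float32(86.2))
base (array([ 0.454 , -0.2813], dtype=float32), array([0.177 , 0.0982], dtype=float32), np.float32(86.5))
now [ 0.4533 -0.2777  0.2397] tilt [ 0.  0. -1.] -> [-2.300e-03  1.000e-04  2.077e-01] ('wz', 0.004)
```

Call:
carry_out(
  plan=[
    {"rot": [0, 0, 0], "xyz": [-0.002, 0.001, 0.03], "grip": 0},
    {"rot": [0, 0, 0], "xyz": [-0.002, 0.001, 0.07], "grip": 0},
    {"rot": [0, 0, 0], "xyz": [-0.002, 0.001, 0.11], "grip": 0},
    {"rot": [0, 0, 0], "xyz": [-0.002, 0.001, 0.145], "grip": 0},
    {"rot": [0, 0, 0], "xyz": [-0.002, 0.001, 0.175], "grip": 0},
    {"rot": [0, 0, 0], "xyz": [-0.002, 0.001, 0.195], "grip": 0},
    {"rot": [0, 0, 0], "xyz": [-0.002, 0.001, 0.207], "grip": 0},
    {"rot": [0, 0, 0], "xyz": [-0.002, 0.001, 0.207], "grip": 0},
  ],
)

```text
clock: 3.67
tool_pos: [0.4531, -0.2792, 0.0305]
eef_rot: [0.727, 0.687, -0.001, -0.002]
contact_force: [-0.2, 0.7, 0.7]
opening: 1.001
finger_force: 0.0
```

Call:
carry_out(
  plan=[
    {"rot": [0, 0, 0], "xyz": [0, 0, 0], "grip": 100},
    {"rot": [0, 0, 0], "xyz": [0, 0, 0], "grip": 160},
    {"rot": [0, 0, 0], "xyz": [0, 0, 0], "grip": 210},
    {"rot": [0, 0, 0], "xyz": [0, 0, 0], "grip": 255},
    {"rot": [0, 0, 0], "xyz": [0, 0, 0], "grip": 255},
    {"rot": [0, 0, 0], "xyz": [0, 0, 0], "grip": 255},
    {"rot": [0, 0, 0], "xyz": [0, 0, 0], "grip": 255},
    {"rot": [0, 0, 0], "xyz": [0, 0, 0], "grip": 255},
  ],
  squeeze=30,
)

```text
clock: 4.33
tool_pos: [0.4543, -0.2799, 0.0328]
eef_rot: [0.727, 0.687, 0.0, 0.0]
contact_force: [-0.1, -0.6, -0.7]
opening: 0.42
finger_force: 0.0
```

```bash
python3 - <<'E'
from h import *
go([.4533,-.28,.25],86.5); print(r.get_state()["contact_force"])
E
```

```text
now [ 0.4543 -0.2799  0.0328] tilt [ 3.e-04 -1.e-04 -1.e+00] -> [-2.000e-04 -9.000e-04 -2.172e-01] ('wz', 0.004)
[-0.11082709 -0.62932498 -0.73247911]
```

Still closing.

Call:
carry_out(
  plan=[
    {"rot": [0, 0, 0], "xyz": [0, 0, 0], "grip": 255},
    {"rot": [0, 0, 0], "xyz": [0, 0, 0], "grip": 255},
    {"rot": [0, 0, 0], "xyz": [0, 0, 0], "grip": 255},
    {"rot": [0, 0, 0], "xyz": [0, 0, 0], "grip": 255},
    {"rot": [0, 0, 0], "xyz": [0, 0, 0], "grip": 255},
    {"rot": [0, 0, 0], "xyz": [0, 0, 0], "grip": 255},
  ],
)

```text
clock: 4.83
tool_pos: [0.4541, -0.2798, 0.0327]
eef_rot: [0.727, 0.687, 0.0, -0.0]
contact_force: [-0.3, -0.0, 0.1]
opening: 0.272
finger_force: 30.0
```

```bash
python3 - <<'E'
from h import *
go([.4533,-.28,.25],86.5); s=r.get_state();print(s["contact_force"],s["opening"],s["finger_force"])
E
```

```text
now [ 0.4541 -0.2798  0.0327] tilt [-0.e+00  1.e-04 -1.e+00] -> [-2.000e-04 -8.000e-04 -2.173e-01] ('wz', 0.004)
[-0.34272988 -0.00775959  0.12614891] 0.2721012344657222 29.998609917238355
```

Call:
carry_out(
  plan=[
    {"rot": [0, 0, 0], "xyz": [0, 0, -0.015], "grip": 255},
    {"rot": [0, 0, 0], "xyz": [0, 0, -0.045], "grip": 255},
    {"rot": [0, 0, 0], "xyz": [0, 0, -0.08], "grip": 255},
    {"rot": [0, 0, 0], "xyz": [0, 0, -0.115], "grip": 255},
    {"rot": [0, 0, 0], "xyz": [0, 0, -0.15], "grip": 255},
    {"rot": [0, 0, 0], "xyz": [0, 0, -0.18], "grip": 255},
    {"rot": [0, 0, 0], "xyz": [0, 0, -0.2], "grip": 255},
    {"rot": [0, 0, 0], "xyz": [0, 0, -0.21], "grip": 255},
  ],
)

```text
clock: 5.5
tool_pos: [0.4547, -0.2802, 0.2452]
eef_rot: [0.727, 0.687, 0.001, 0.002]
contact_force: [0.8, 0.2, -4.7]
opening: 0.271
finger_force: 30.0
```

```bash
python3 - <<'E'
from h import *
s=r.get_state();print(s["contact_force"],s["opening"],s["finger_force"])
go([.45,.319,.2],93.3)
E
```

```text
[ 0.78787757  0.21006544 -4.72068416] 0.27063906736829985 29.996205903589725
now [ 0.4547 -0.2802  0.2452] tilt [ 0.003  -0.0015 -1.    ] -> [ 0.5981 -0.0389  0.0443] ('wz', -0.115)
```

Call:
carry_out(
  plan=[
    {"rot": [0, 0, 0], "xyz": [0.03, -0.002, 0], "grip": 255},
    {"rot": [0, 0, -0.02], "xyz": [0.07, -0.005, 0], "grip": 255},
    {"rot": [0, 0, -0.03], "xyz": [0.11, -0.008, 0], "grip": 255},
    {"rot": [0, 0, -0.04], "xyz": [0.15, -0.01, 0], "grip": 255},
    {"rot": [0, 0, -0.05], "xyz": [0.19, -0.013, 0], "grip": 255},
    {"rot": [0, 0, -0.06], "xyz": [0.23, -0.015, 0], "grip": 255},
    {"rot": [0, 0, -0.07], "xyz": [0.27, -0.018, 0], "grip": 255},
    {"rot": [0, 0, -0.08], "xyz": [0.31, -0.02, 0], "grip": 255},
  ],
)

```text
clock: 6.17
tool_pos: [0.4505, 0.0325, 0.2423]
eef_rot: [0.699, 0.715, -0.001, -0.001]
contact_force: [1.8, -0.2, -4.1]
opening: 0.276
finger_force: 30.0
```

Call:
carry_out(
  plan=[
    {"rot": [0, 0, 0], "xyz": [0.04, 0, 0], "grip": 255},
    {"rot": [0, 0, 0], "xyz": [0.08, 0, 0], "grip": 255},
    {"rot": [0, 0, -0.01], "xyz": [0.12, 0, 0], "grip": 255},
    {"rot": [0, 0, -0.02], "xyz": [0.16, 0, 0], "grip": 255},
    {"rot": [0, 0, -0.03], "xyz": [0.2, 0, 0], "grip": 255},
    {"rot": [0, 0, -0.03], "xyz": [0.235, 0, 0.01], "grip": 255},
    {"rot": [0, 0, -0.03], "xyz": [0.265, 0, 0.02], "grip": 255},
    {"rot": [0, 0, -0.03], "xyz": [0.285, 0, 0.03], "grip": 255},
  ],
)

```text
clock: 6.83
tool_pos: [0.4437, 0.3199, 0.2117]
eef_rot: [0.686, 0.727, 0.0, -0.001]
contact_force: [-0.1, 0.1, -3.4]
opening: 0.275
finger_force: 30.0
```

Call:
carry_out(
  plan=[
    {"rot": [0, 0, 0], "xyz": [0, 0, 0], "grip": 255},
    {"rot": [0, 0, 0], "xyz": [0, 0, 0], "grip": 255},
    {"rot": [0, 0, 0], "xyz": [0, 0, 0], "grip": 255},
    {"rot": [0, 0, 0], "xyz": [0, 0, 0], "grip": 255},
    {"rot": [0, 0, 0], "xyz": [0, 0, 0], "grip": 255},
    {"rot": [0, 0, 0], "xyz": [0, 0, 0], "grip": 255},
  ],
)

```text
clock: 7.33
tool_pos: [0.4457, 0.3146, 0.2131]
eef_rot: [0.689, 0.725, 0.0, 0.0]
contact_force: [0.0, -0.1, -4.5]
opening: 0.269
finger_force: 30.0
```

```bash
python3 - <<'E'
from h import *
s=r.get_state();print(s["contact_force"],s["opening"],s["finger_force"])
go([.45,.319,.020],93.3)
E
```

```text
[ 0.03382349 -0.06552148 -4.48377291] 0.2688907598212067 29.99624317511916
now [0.4457 0.3146 0.2131] tilt [ 5.e-04  0.e+00 -1.e+00] -> [0.0042 0.0044 0.1931] ('wz', -0.006)
```

Call:
carry_out(
  plan=[
    {"rot": [0, 0, 0], "xyz": [0.004, 0.004, 0.03], "grip": 255},
    {"rot": [0, 0, 0], "xyz": [0.004, 0.004, 0.065], "grip": 255},
    {"rot": [0, 0, 0], "xyz": [0.004, 0.004, 0.1], "grip": 255},
    {"rot": [0, 0, 0], "xyz": [0.004, 0.004, 0.135], "grip": 255},
    {"rot": [0, 0, 0], "xyz": [0.004, 0.004, 0.16], "grip": 255},
    {"rot": [0, 0, 0], "xyz": [0.004, 0.004, 0.178], "grip": 255},
    {"rot": [0, 0, 0], "xyz": [0.004, 0.004, 0.187], "grip": 255},
    {"rot": [0, 0, 0], "xyz": [0.004, 0.004, 0.189], "grip": 255},
  ],
)

```text
clock: 8.0
tool_pos: [0.4488, 0.3192, 0.0225]
eef_rot: [0.688, 0.725, -0.001, -0.0]
contact_force: [-0.2, -0.4, -3.0]
opening: 0.271
finger_force: 30.0
```

Call:
carry_out(
  plan=[
    {"rot": [0, 0, 0], "xyz": [0, 0, 0.001], "grip": 255},
    {"rot": [0, 0, 0], "xyz": [0, 0, 0.003], "grip": 255},
    {"rot": [0, 0, 0], "xyz": [0, 0, 0.005], "grip": 255},
    {"rot": [0, 0, 0], "xyz": [0, 0, 0.006], "grip": 255},
    {"rot": [0, 0, 0], "xyz": [0, 0, 0.006], "grip": 255},
    {"rot": [0, 0, 0], "xyz": [0, 0, 0.006], "grip": 255},
  ],
)

```text
clock: 8.5
tool_pos: [0.4493, 0.3201, 0.0182]
eef_rot: [0.688, 0.726, 0.0, 0.0]
contact_force: [0.9, 0.0, -3.4]
opening: 0.268
finger_force: 30.0
```

```bash
python3 - <<'E'
from h import *
s=r.get_state();print(s["contact_force"],s["opening"],s["finger_force"])
go([.45,.319,.020],93.3)
E
```

```text
[ 0.94269613  0.00596889 -3.42526076] 0.2678053753997149 29.996239095926285
now [0.4493 0.3201 0.0182] tilt [ 6.e-04  6.e-04 -1.e+00] -> [-0.0012  0.0007 -0.0018] ('wz', -0.005)
```

Call:
carry_out(
  plan=[
    {"rot": [0, 0, 0], "xyz": [0, 0, 0.001], "grip": 255},
    {"rot": [0, 0, 0], "xyz": [0, 0, 0.002], "grip": 255},
    {"rot": [0, 0, 0], "xyz": [0, 0, 0.002], "grip": 255},
  ],
)

```text
clock: 8.75
tool_pos: [0.4493, 0.3201, 0.0167]
eef_rot: [0.688, 0.726, 0.0, -0.0]
contact_force: [-0.6, -0.4, 6.1]
opening: 0.27
finger_force: 30.0
```

Call:
carry_out(
  plan=[
    {"rot": [0, 0, 0], "xyz": [0, 0, 0], "grip": 180},
    {"rot": [0, 0, 0], "xyz": [0, 0, 0], "grip": 140},
    {"rot": [0, 0, 0], "xyz": [0, 0, 0], "grip": 100},
    {"rot": [0, 0, 0], "xyz": [0, 0, 0], "grip": 60},
    {"rot": [0, 0, 0], "xyz": [0, 0, 0], "grip": 60},
    {"rot": [0, 0, 0], "xyz": [0, 0, -0.01], "grip": 60},
    {"rot": [0, 0, 0], "xyz": [0, 0, -0.04], "grip": 60},
    {"rot": [0, 0, 0], "xyz": [0, 0, -0.08], "grip": 60},
  ],
)

```text
clock: 9.42
tool_pos: [0.4474, 0.3187, 0.0949]
eef_rot: [0.688, 0.726, -0.003, -0.001]
contact_force: [0.3, -0.2, 0.1]
opening: 0.76
finger_force: 0.0
```

Call:
carry_out(
  plan=[
    {"rot": [0, 0, 0], "xyz": [0, 0, -0.04], "grip": 0},
    {"rot": [0, 0, 0], "xyz": [0, 0, -0.075], "grip": 0},
    {"rot": [0, 0, 0], "xyz": [0, 0, -0.1], "grip": 0},
    {"rot": [0, 0, 0], "xyz": [0, 0, -0.11], "grip": 0},
    {"rot": [0, 0, 0], "xyz": [0, 0, -0.11], "grip": 0},
    {"rot": [0, 0, 0], "xyz": [0, 0, -0.11], "grip": 0},
    {"rot": [0, 0, 0], "xyz": [0, 0, -0.11], "grip": 0},
  ],
)

```text
clock: 10.0
tool_pos: [0.448, 0.3192, 0.2041]
eef_rot: [0.688, 0.726, -0.002, -0.0]
contact_force: [0.2, -0.5, -0.5]
opening: 1.001
finger_force: 0.0
```

```bash
python3 - <<'E'
from h import *
c=cam("wrist"); im=r.snapshot("wrist")[:,:,::-1].copy(); cv2.imwrite("pics/w2.png",im)
hsv=cv2.cvtColor(im,cv2.COLOR_BGR2HSV);H,S,V=[hsv[...,i].astype(int) for i in range(3)]
print("grip",rect(c,(S>150)&((H<8)|(H>172))&(V>60),.048))
go([.6587,.1803,.23],61.1)
E
```

```text
grip (array([0.4495, 0.3211], dtype=float32), array([0.0515, 0.0217], dtype=float32), np.float32(92.5))
now [0.448  0.3192 0.2039] tilt [-0.0031 -0.0023 -1.    ] -> [-0.1499  0.203  -0.0264] ('wz', 0.558)
```

View pics/w2.png

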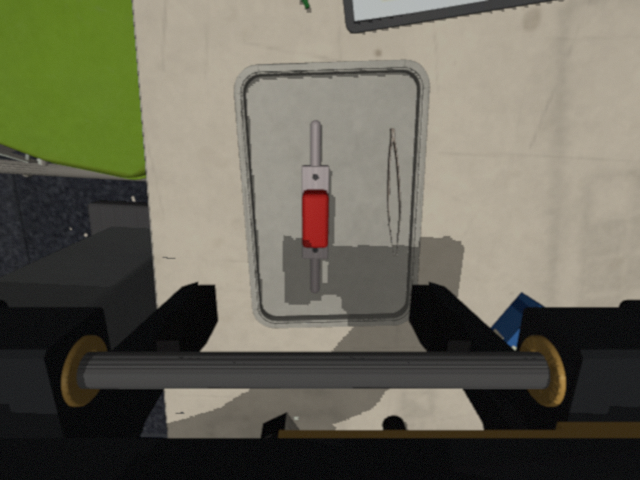

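The bar lies flat in the tray, grip at (315,220), clear of the tweezers at (393,190). Next the blue carton.

Call:
carry_out(
  plan=[
    {"rot": [0, 0, 0.07], "xyz": [-0.02, 0.027, -0.006], "grip": 0},
    {"rot": [0, 0, 0.15], "xyz": [-0.043, 0.058, -0.014], "grip": 0},
    {"rot": [0, 0, 0.24], "xyz": [-0.066, 0.09, -0.02], "grip": 0},
    {"rot": [0, 0, 0.33], "xyz": [-0.09, 0.122, -0.026], "grip": 0},
    {"rot": [0, 0, 0.42], "xyz": [-0.113, 0.153, -0.026], "grip": 0},
    {"rot": [0, 0, 0.5], "xyz": [-0.133, 0.18, -0.026], "grip": 0},
    {"rot": [0, 0, 0.545], "xyz": [-0.145, 0.196, -0.026], "grip": 0},
    {"rot": [0, 0, 0.558], "xyz": [-0.15, 0.203, -0.026], "grip": 0},
  ],
)

```text
clock: 10.72
tool_pos: [0.6616, 0.1767, 0.2293]
eef_rot: [0.863, 0.505, -0.002, 0.001]
contact_force: [-0.0, -0.6, -0.2]
opening: 0.999
finger_force: 0.0
```

Call:
carry_out(
  plan=[
    {"rot": [0, 0, 0], "xyz": [0, 0, 0], "grip": 0},
    {"rot": [0, 0, 0], "xyz": [0, 0, 0], "grip": 0},
    {"rot": [0, 0, 0], "xyz": [0, 0, 0], "grip": 0},
    {"rot": [0, 0, 0], "xyz": [0, 0, 0], "grip": 0},
    {"rot": [0, 0, 0], "xyz": [0, 0, 0], "grip": 0},
    {"rot": [0, 0, 0], "xyz": [0, 0, 0], "grip": 0},
    {"rot": [0, 0, 0], "xyz": [0, 0, 0], "grip": 0},
  ],
)

```text
clock: 11.3
tool_pos: [0.6594, 0.1815, 0.232]
eef_rot: [0.861, 0.508, 0.0, -0.0]
contact_force: [0.8, -0.5, 0.5]
opening: 1.0
finger_force: 0.0
```

```bash
python3 - <<'E'
from h import *
c=cam("wrist"); im=r.snapshot("wrist")[:,:,::-1].copy(); cv2.imwrite("pics/w3.png",im)
hsv=cv2.cvtColor(im,cv2.COLOR_BGR2HSV);H,S,V=[hsv[...,i].astype(int) for i in range(3)]
m=((H>95)&(H<130)&(S>100)).astype(np.uint8); m[300:]=0
print("blue",rect(c,cv2.morphologyEx(m,cv2.MORPH_CLOSE,np.ones((25,25),np.uint8)),.034))
go([.6587,.1803,.23],61.1)
E
```

```text
blue (array([0.6634, 0.1837], dtype=float32), array([0.1148, 0.0325], dtype=float32), np.float32(61.1))
now [0.6595 0.1813 0.2319] tilt [ 2.e-04  3.e-04 -1.e+00] -> [-0.0013 -0.0002  0.0019] ('wz', 0.0)
```

View pics/w3.png

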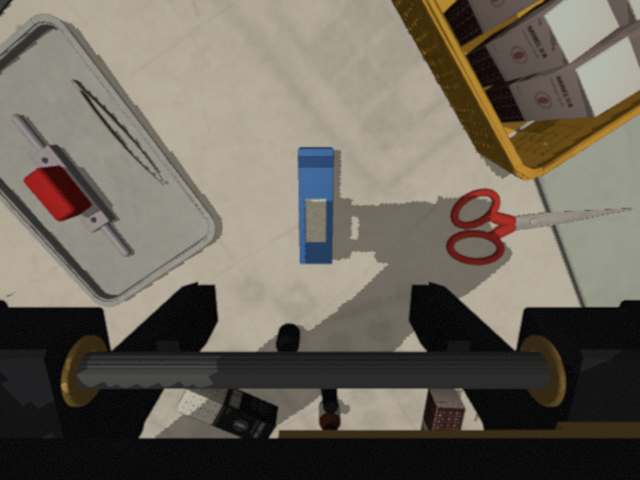

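The blue carton is seen squarely at (316,206), aligned with the tool and with clear space for both fingers.

```bash
python3 - <<'E'
from h import *
go([.6632,.1836,.008],61.1)
E
```

```text
now [0.6595 0.1813 0.2319] tilt [ 2.e-04  3.e-04 -1.e+00] -> [0.0037 0.0021 0.2239] ('wz', 0.0)
```

Call:
carry_out(
  plan=[
    {"rot": [0, 0, 0], "xyz": [0.004, 0.002, 0.03], "grip": 0},
    {"rot": [0, 0, 0], "xyz": [0.004, 0.002, 0.07], "grip": 30},
    {"rot": [0, 0, 0], "xyz": [0.004, 0.002, 0.11], "grip": 50},
    {"rot": [0, 0, 0], "xyz": [0.004, 0.002, 0.15], "grip": 60},
    {"rot": [0, 0, 0], "xyz": [0.004, 0.002, 0.185], "grip": 70},
    {"rot": [0, 0, 0], "xyz": [0.004, 0.002, 0.21], "grip": 80},
    {"rot": [0, 0, 0], "xyz": [0.004, 0.002, 0.222], "grip": 80},
    {"rot": [0, 0, 0], "xyz": [0.004, 0.002, 0.224], "grip": 80},
  ],
)

```text
clock: 12.02
tool_pos: [0.6616, 0.1831, 0.0051]
eef_rot: [0.861, 0.508, -0.002, -0.001]
contact_force: [0.1, -0.2, 0.1]
opening: 0.689
finger_force: 0.0
```

Call:
carry_out(
  plan=[
    {"rot": [0, 0, 0], "xyz": [0, 0, 0], "grip": 80},
    {"rot": [0, 0, 0], "xyz": [0, 0, 0], "grip": 110},
    {"rot": [0, 0, 0], "xyz": [0, 0, 0], "grip": 140},
    {"rot": [0, 0, 0], "xyz": [0, 0, 0], "grip": 160},
    {"rot": [0, 0, 0], "xyz": [0, 0, 0], "grip": 180},
    {"rot": [0, 0, 0], "xyz": [0, 0, 0], "grip": 190},
    {"rot": [0, 0, 0], "xyz": [0, 0, 0], "grip": 190},
    {"rot": [0, 0, 0], "xyz": [0, 0, 0], "grip": 190},
  ],
  squeeze=8,
)

```text
clock: 12.68
tool_pos: [0.6642, 0.1837, 0.009]
eef_rot: [0.861, 0.508, 0.001, 0.0]
contact_force: [-1.0, -0.0, 6.1]
opening: 0.385
finger_force: 8.0
```

```bash
python3 - <<'E'
from h import *
s=r.get_state();print(s["contact_force"],s["opening"],s["finger_force"])
go([.454,-.281,.2],86.5)
E
```

```text
[-1.00397382e+00 -5.04623718e-03  6.06808564e+00] 0.3846714404103913 8.000358782010153
now [0.6642 0.1837 0.009 ] tilt [ 1.7e-03  7.0e-04 -1.0e+00] -> [-0.5081  0.041  -0.1916] ('wz', -0.444)
```

Call:
carry_out(
  plan=[
    {"rot": [0, 0, 0], "xyz": [0, 0, -0.01], "grip": 190},
    {"rot": [0, 0, 0], "xyz": [0, 0, -0.035], "grip": 190},
    {"rot": [0, 0, 0], "xyz": [0, 0, -0.07], "grip": 190},
    {"rot": [0, 0, 0], "xyz": [0, 0, -0.11], "grip": 190},
    {"rot": [0, 0, 0], "xyz": [0, 0, -0.15], "grip": 190},
    {"rot": [0, 0, -0.04], "xyz": [-0.015, 0.001, -0.185], "grip": 190},
    {"rot": [0, 0, -0.08], "xyz": [-0.04, 0.003, -0.21], "grip": 190},
    {"rot": [0, 0, -0.12], "xyz": [-0.075, 0.006, -0.22], "grip": 190},
  ],
)

```text
clock: 13.35
tool_pos: [0.6348, 0.1177, 0.2326]
eef_rot: [0.827, 0.562, 0.005, 0.001]
contact_force: [1.9, -0.3, 0.1]
opening: 0.385
finger_force: 8.0
```

```bash
python3 - <<'E'
from h import *
s=r.get_state();print(s["contact_force"],s["opening"],s["finger_force"])
go([.454,-.281,.23],86.5)
E
```

```text
[ 1.89270607 -0.28452708  0.14959381] 0.3849516960193327 8.001015876943711
now [0.6348 0.1177 0.2326] tilt [ 0.0089  0.0037 -1.    ] -> [-0.4373 -0.0208 -0.0005] ('wz', -0.317)
```

Call:
carry_out(
  plan=[
    {"rot": [0, 0, -0.03], "xyz": [-0.038, -0.002, 0], "grip": 190},
    {"rot": [0, 0, -0.06], "xyz": [-0.076, -0.004, 0], "grip": 190},
    {"rot": [0, 0, -0.09], "xyz": [-0.115, -0.006, 0], "grip": 190},
    {"rot": [0, 0, -0.12], "xyz": [-0.155, -0.008, 0], "grip": 190},
    {"rot": [0, 0, -0.15], "xyz": [-0.195, -0.01, 0], "grip": 190},
    {"rot": [0, 0, -0.18], "xyz": [-0.235, -0.012, 0], "grip": 190},
    {"rot": [0, 0, -0.21], "xyz": [-0.275, -0.014, 0], "grip": 190},
    {"rot": [0, 0, -0.24], "xyz": [-0.31, -0.016, 0], "grip": 190},
  ],
)

```text
clock: 14.02
tool_pos: [0.4994, -0.1691, 0.2283]
eef_rot: [0.757, 0.654, -0.0, 0.0]
contact_force: [-0.4, -0.9, -0.0]
opening: 0.384
finger_force: 8.0
```

```bash
python3 - <<'E'
from h import *
go([.454,-.281,.22],86.5)
E
```

```text
now [ 0.4994 -0.1691  0.2283] tilt [ 0.    -0.001 -1.   ] -> [-0.1173 -0.0287  0.0084] ('wz', -0.084)
```

Call:
carry_out(
  plan=[
    {"rot": [0, 0, -0.03], "xyz": [-0.035, -0.008, 0.002], "grip": 190},
    {"rot": [0, 0, -0.06], "xyz": [-0.07, -0.017, 0.004], "grip": 190},
    {"rot": [0, 0, -0.08], "xyz": [-0.095, -0.023, 0.006], "grip": 190},
    {"rot": [0, 0, -0.084], "xyz": [-0.11, -0.027, 0.008], "grip": 190},
    {"rot": [0, 0, -0.084], "xyz": [-0.117, -0.029, 0.008], "grip": 190},
    {"rot": [0, 0, -0.084], "xyz": [-0.117, -0.029, 0.008], "grip": 190},
    {"rot": [0, 0, -0.084], "xyz": [-0.117, -0.029, 0.008], "grip": 190},
    {"rot": [0, 0, -0.084], "xyz": [-0.117, -0.029, 0.008], "grip": 190},
  ],
)

```text
clock: 14.68
tool_pos: [0.4566, -0.2762, 0.2199]
eef_rot: [0.727, 0.686, 0.001, -0.0]
contact_force: [0.1, -0.1, -0.6]
opening: 0.384
finger_force: 8.0
```

Call:
carry_out(
  plan=[
    {"rot": [0, 0, 0], "xyz": [0, 0, 0], "grip": 190},
    {"rot": [0, 0, 0], "xyz": [0, 0, 0], "grip": 190},
    {"rot": [0, 0, 0], "xyz": [0, 0, 0], "grip": 190},
    {"rot": [0, 0, 0], "xyz": [0, 0, 0], "grip": 190},
  ],
)

```text
clock: 15.02
tool_pos: [0.4558, -0.2775, 0.2197]
eef_rot: [0.728, 0.686, 0.0, -0.0]
contact_force: [0.1, 0.3, -0.3]
opening: 0.388
finger_force: 8.0
```

```bash
python3 - <<'E'
from h import *
c=cam("wrist"); im=r.snapshot("wrist")[:,:,::-1].copy(); cv2.imwrite("pics/w4.png",im)
t=cv2.imwrite("pics/t4.png",r.snapshot("top")[:,:,::-1])
hsv=cv2.cvtColor(im,cv2.COLOR_BGR2HSV);H,S,V=[hsv[...,i].astype(int) for i in range(3)]
m=((H>95)&(H<130)&(S>100)).astype(np.uint8); m[:,:200]=0;m[:,430:]=0
print("blue top at tcp+.025:",rect(c,cv2.morphologyEx(m,cv2.MORPH_CLOSE,np.ones((25,25),np.uint8)),.2195-.009+.034))
go([.454,-.281,.024],86.5)
E
```

```text
blue top at tcp+.025: (array([ 0.4611, -0.2519], dtype=float32), array([0.0693, 0.0464], dtype=float32), np.float32(86.6))
now [ 0.4557 -0.2778  0.2197] tilt [ 0.e+00  1.e-04 -1.e+00] -> [-0.0033 -0.0015  0.1957] ('wz', 0.0)
```

View pics/w4.png

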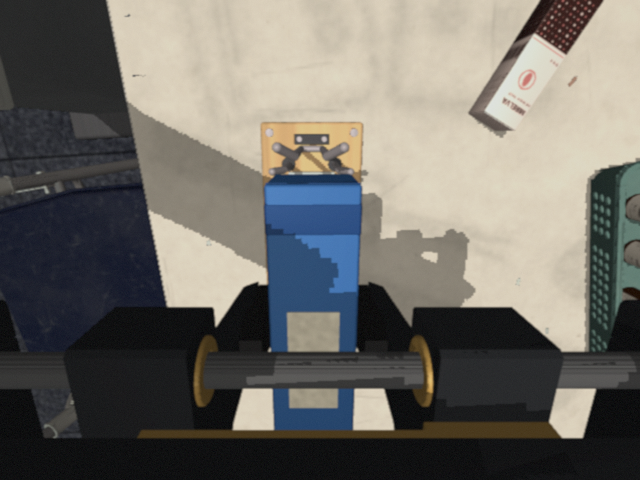

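The held carton is square to the tool; its far top edge is at row ~185 and near edge at row ~430, with the jig end beyond at (312,150).

```bash
python3 - <<'E'
from h import *
c=cam("wrist"); t,m=pose(); im=cv2.imread("pics/w4.png"); 
print(im[172:196:2,310].tolist(), im[420:440:2,280].tolist())
for uv in((314,184),(314,176),(314,430)): print(uv,(m.T@(ray(c,uv,t[2]+.025)[0]-t)).round(4),(m.T@(ray(c,uv,t[2]-.009)[0]-t)).round(4))
# jig base ends relative to TCP
for uv in((262,122),(362,122)): print(uv,(m.T@(ray(c,uv,.008)[0]-t)).round(4))
hsv=cv2.cvtColor(cv2.imread("pics/t4.png"),cv2.COLOR_BGR2HSV);H,S,V=[hsv[...,i].astype(int) for i in range(3)]
b=((H>95)&(H<130)&(S>100)).astype(np.uint8); b[:240]=0; b[330:]=0; b[:,:380]=0; b[:,540:]=0
if b.sum(): print("top",rect(cam("top"),cv2.morphologyEx(b,cv2.MORPH_CLOSE,np.ones((9,9),np.uint8)),t[2]+.025))
E
```

```text
[[165, 181, 184], [152, 148, 138], [77, 48, 25], [79, 50, 27], [78, 50, 27], [93, 59, 35], [121, 76, 41], [167, 112, 66], [183, 124, 75], [185, 125, 76], [185, 126, 79], [186, 125, 77]] [[109, 71, 42], [109, 72, 40], [108, 71, 39], [107, 68, 37], [107, 70, 41], [58, 58, 64], [27, 57, 72], [28, 56, 74], [29, 56, 74], [19, 31, 38]]
(314, 184) [ 0.0574  0.0006 -0.025 ] [0.0528 0.0006 0.009 ]
(314, 176) [ 0.0602  0.0006 -0.025 ] [0.0563 0.0006 0.009 ]
(314, 430) [-0.0478  0.0006 -0.025 ] [-0.0818  0.0006  0.009 ]
(262, 122) [ 0.0851 -0.0491  0.2117]
(362, 122) [0.085  0.0473 0.2117]
top (array([ 0.4432, -0.2692], dtype=float32), array([0.1268, 0.1125], dtype=float32), np.float32(10.2))
```

Call:
carry_out(
  plan=[
    {"rot": [0, 0, 0], "xyz": [-0.0035, -0.0012, 0.01], "grip": 190},
    {"rot": [0, 0, 0], "xyz": [-0.0035, -0.0012, 0.03], "grip": 190},
    {"rot": [0, 0, 0], "xyz": [-0.0035, -0.0012, 0.05], "grip": 190},
    {"rot": [0, 0, 0], "xyz": [-0.0035, -0.0012, 0.07], "grip": 190},
    {"rot": [0, 0, 0], "xyz": [-0.0035, -0.0012, 0.09], "grip": 190},
    {"rot": [0, 0, 0], "xyz": [-0.0035, -0.0012, 0.11], "grip": 190},
    {"rot": [0, 0, 0], "xyz": [-0.0035, -0.0012, 0.125], "grip": 190},
    {"rot": [0, 0, 0], "xyz": [-0.0035, -0.0012, 0.13], "grip": 190},
  ],
)

```text
clock: 15.78
tool_pos: [0.4526, -0.2809, 0.087]
eef_rot: [0.728, 0.685, -0.001, -0.002]
contact_force: [-0.3, 0.7, -0.8]
opening: 0.383
finger_force: 8.0
```

Call:
carry_out(
  plan=[
    {"rot": [0, 0, 0], "xyz": [0, 0, 0.008], "grip": 190},
    {"rot": [0, 0, 0], "xyz": [0, 0, 0.018], "grip": 190},
    {"rot": [0, 0, 0], "xyz": [0, 0, 0.028], "grip": 190},
    {"rot": [0, 0, 0], "xyz": [0, 0, 0.038], "grip": 190},
    {"rot": [0, 0, 0], "xyz": [0, 0, 0.048], "grip": 190},
    {"rot": [0, 0, 0], "xyz": [0, 0, 0.056], "grip": 190},
    {"rot": [0, 0, 0], "xyz": [0, 0, 0.06], "grip": 190},
    {"rot": [0, 0, 0], "xyz": [0, 0, 0.061], "grip": 190},
  ],
)

```text
clock: 16.45
tool_pos: [0.4538, -0.2812, 0.0278]
eef_rot: [0.728, 0.685, -0.0, -0.001]
contact_force: [-0.0, -0.9, -0.3]
opening: 0.38
finger_force: 8.0
```

```bash
python3 - <<'E'
from h import *
s=r.get_state();print(s["contact_force"],s["opening"],s["finger_force"])
go([.454,-.281,.024],86.5)
E
```

```text
[-0.00412159 -0.94348322 -0.30778431] 0.38041314182357044 7.999947326607071
now [ 0.4538 -0.2812  0.0278] tilt [-1.1e-03  7.0e-04 -1.0e+00] -> [0.0002 0.0002 0.0038] ('wz', 0.0)
```

Call:
carry_out(
  plan=[
    {"rot": [0, 0, 0], "xyz": [0, 0, 0.001], "grip": 190},
    {"rot": [0, 0, 0], "xyz": [0, 0, 0.002], "grip": 190},
    {"rot": [0, 0, 0], "xyz": [0, 0, 0.003], "grip": 190},
    {"rot": [0, 0, 0], "xyz": [0, 0, 0.003], "grip": 190},
    {"rot": [0, 0, 0], "xyz": [0, 0, 0.003], "grip": 190},
  ],
)

```text
clock: 16.87
tool_pos: [0.4543, -0.2815, 0.0259]
eef_rot: [0.728, 0.685, 0.0, 0.0]
contact_force: [0.8, -0.3, 0.4]
opening: 0.385
finger_force: 8.0
```

Call:
carry_out(
  plan=[
    {"rot": [0, 0, 0], "xyz": [0, 0, 0], "grip": 145},
    {"rot": [0, 0, 0], "xyz": [0, 0, 0], "grip": 130},
    {"rot": [0, 0, 0], "xyz": [0, 0, 0], "grip": 110},
    {"rot": [0, 0, 0], "xyz": [0, 0, 0], "grip": 90},
    {"rot": [0, 0, 0], "xyz": [0, 0, -0.005], "grip": 90},
    {"rot": [0, 0, 0], "xyz": [0, 0, -0.025], "grip": 90},
    {"rot": [0, 0, 0], "xyz": [0, 0, -0.06], "grip": 90},
    {"rot": [0, 0, 0], "xyz": [0, 0, -0.1], "grip": 90},
  ],
)

```text
clock: 17.53
tool_pos: [0.4529, -0.2807, 0.1257]
eef_rot: [0.728, 0.685, -0.001, -0.002]
contact_force: [0.9, 0.2, -0.3]
opening: 0.645
finger_force: 0.0
```

Call:
carry_out(
  plan=[
    {"rot": [0, 0, 0], "xyz": [0, 0, -0.035], "grip": 50},
    {"rot": [0, 0, 0], "xyz": [0, 0, -0.07], "grip": 0},
    {"rot": [0, 0, 0], "xyz": [0, 0, -0.095], "grip": 0},
    {"rot": [0, 0, 0], "xyz": [0, 0, -0.105], "grip": 0},
    {"rot": [0, 0, 0], "xyz": [0, 0, -0.105], "grip": 0},
    {"rot": [0, 0, 0], "xyz": [0, 0, -0.105], "grip": 0},
    {"rot": [0, 0, 0], "xyz": [0, 0, -0.105], "grip": 0},
    {"rot": [0, 0, 0], "xyz": [0, 0, -0.105], "grip": 0},
  ],
)

```text
clock: 18.2
tool_pos: [0.4533, -0.2809, 0.2294]
eef_rot: [0.728, 0.685, -0.0, -0.001]
contact_force: [0.8, -0.0, -0.7]
opening: 0.998
finger_force: 0.0
```

```bash
cat > jig.py <<'E'
from h import *
import sys
# where the stack's top carton (given top height) sits relative to the jig, in jig axes
def look(name):
    c=cam("wrist"); im=r.snapshot("wrist")[:,:,::-1].copy(); cv2.imwrite(f"pics/{name}.png",im)
    return c,im
E
python3 - <<'E'
from jig import *
c,im=look("w5")
hsv=cv2.cvtColor(im,cv2.COLOR_BGR2HSV);H,S,V=[hsv[...,i].astype(int) for i in range(3)]
b=((H>95)&(H<130)&(S>100)).astype(np.uint8); b[:,:220]=0;b[:,420:]=0;b[320:]=0
print("blue",rect(c,cv2.morphologyEx(b,cv2.MORPH_CLOSE,np.ones((25,25),np.uint8)),.050))
k=((H>8)&(H<22)&(S>90)).astype(np.uint8);k[320:]=0
print("base",rect(c,cv2.morphologyEx(k|b,cv2.MORPH_CLOSE,np.ones((15,15),np.uint8)),.008))
go([.6523,-.1497,.23],57.2)
E
```

```text
blue (array([ 0.4542, -0.2826], dtype=float32), array([0.1171, 0.0342], dtype=float32), np.float32(86.5))
base (array([ 0.4539, -0.2809], dtype=float32), array([0.1768, 0.0984], dtype=float32), np.float32(86.5))
now [ 0.4534 -0.281   0.2294] tilt [-0.0025  0.0014 -1.    ] -> [ 0.1432  0.1906 -0.0009] ('wz', 0.512)
```

View pics/w5.png

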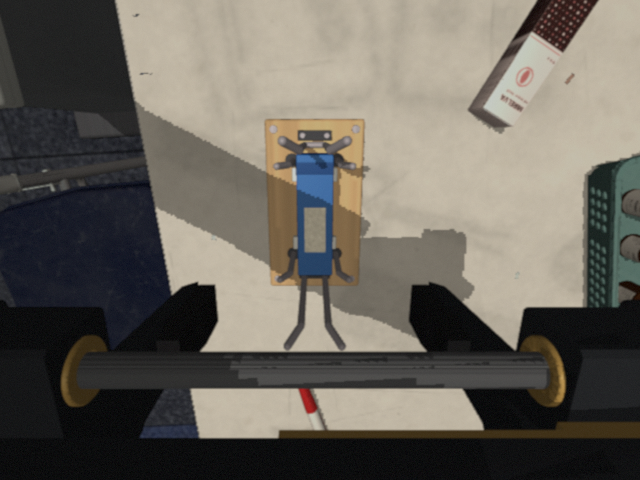

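Blue sits squarely between guides and forks at (316,215). Next pink.

Call:
carry_out(
  plan=[
    {"rot": [0, 0, 0.08], "xyz": [0.018, 0.025, 0], "grip": 0},
    {"rot": [0, 0, 0.16], "xyz": [0.042, 0.056, 0], "grip": 0},
    {"rot": [0, 0, 0.25], "xyz": [0.066, 0.088, 0], "grip": 0},
    {"rot": [0, 0, 0.34], "xyz": [0.09, 0.12, 0], "grip": 0},
    {"rot": [0, 0, 0.42], "xyz": [0.112, 0.15, 0], "grip": 0},
    {"rot": [0, 0, 0.48], "xyz": [0.13, 0.173, 0], "grip": 0},
    {"rot": [0, 0, 0.51], "xyz": [0.14, 0.186, 0], "grip": 0},
    {"rot": [0, 0, 0.51], "xyz": [0.143, 0.19, 0], "grip": 0},
  ],
)

```text
clock: 18.92
tool_pos: [0.6547, -0.1461, 0.2287]
eef_rot: [0.876, 0.481, 0.0, -0.001]
contact_force: [-0.7, 1.3, 0.4]
opening: 0.998
finger_force: 0.0
```

Call:
carry_out(
  plan=[
    {"rot": [0, 0, 0], "xyz": [0, 0, 0], "grip": 0},
    {"rot": [0, 0, 0], "xyz": [0, 0, 0], "grip": 0},
    {"rot": [0, 0, 0], "xyz": [0, 0, 0], "grip": 0},
    {"rot": [0, 0, 0], "xyz": [0, 0, 0], "grip": 0},
    {"rot": [0, 0, 0], "xyz": [0, 0, 0], "grip": 0},
    {"rot": [0, 0, 0], "xyz": [0, 0, 0], "grip": 0},
    {"rot": [0, 0, 0], "xyz": [0, 0, 0], "grip": 0},
  ],
)

```text
clock: 19.5
tool_pos: [0.6522, -0.1507, 0.2309]
eef_rot: [0.878, 0.479, 0.0, -0.0]
contact_force: [0.4, -1.1, -0.4]
opening: 1.001
finger_force: 0.0
```

```bash
python3 - <<'E'
from jig import *
c,im=look("w6")
w=im[100:300,230:410]; bg=np.array([150,165,175])
hsv=cv2.cvtColor(im,cv2.COLOR_BGR2HSV)
print("bg",np.median(im[30:280,220:420].reshape(-1,3),0))
go([.6523,-.1497,.23],57.2)
E
```

```text
bg [155. 172. 181.]
now [ 0.6523 -0.1506  0.2309] tilt [ 2.e-04  2.e-04 -1.e+00] -> [ 0.0007 -0.0005  0.0009] ('wz', 0.001)
```

View pics/w6.png

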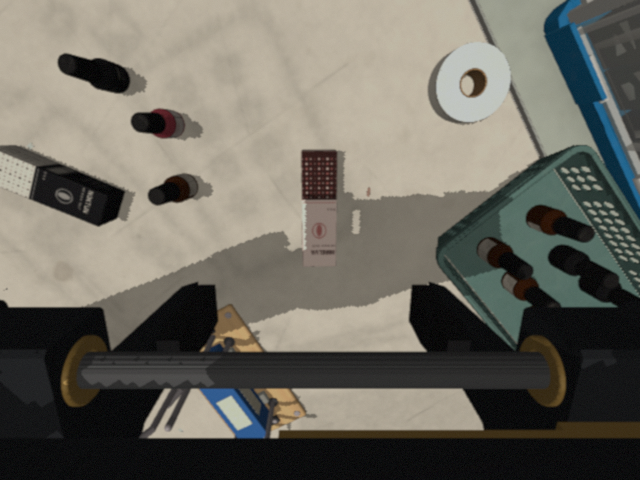

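Pink lies at cols 302–337, rows 150–266, nearly aligned with the tool; bottles are well away at left.

```bash
python3 - <<'E'
from jig import *
c=cam("wrist"); im=cv2.imread("pics/w6.png").astype(int)
g=im.max(2)
for row in(160,190,215,240,258): print(row,[tuple(im[row,x]) and int(im[row,x].sum()) for x in range(296,344,2)])
for col in(310,328): print(col,[int(im[y,col].sum()) for y in range(142,158,2)],[int(im[y,col].sum()) for y in range(256,276,2)])
go(ray(c,(319.3,208),.034)[0])
b=(im.sum(2)<250).astype(np.uint8); b[:140]=0;b[210:]=0;b[:,:280]=0;b[:,360:]=0
print("brown",rect(c,b,.034))
E
```

```text
160 [510, 516, 449, 200, 120, 172, 122, 166, 121, 123, 111, 185, 138, 117, 110, 186, 178, 121, 126, 105, 173, 309, 318, 318]
190 [496, 497, 483, 235, 105, 132, 110, 119, 99, 113, 106, 118, 109, 113, 102, 114, 112, 115, 113, 93, 190, 311, 308, 322]
215 [518, 506, 517, 555, 528, 400, 370, 376, 371, 373, 372, 370, 374, 369, 371, 374, 373, 369, 372, 372, 348, 322, 323, 319]
240 [516, 510, 501, 487, 542, 420, 364, 371, 369, 364, 367, 369, 367, 366, 371, 369, 367, 368, 368, 366, 326, 313, 309, 323]
258 [309, 308, 312, 305, 362, 366, 365, 368, 368, 370, 368, 368, 366, 367, 371, 370, 367, 365, 367, 366, 342, 336, 335, 337]
310 [529, 525, 527, 496, 258, 122, 100, 115] [368, 368, 371, 370, 365, 338, 334, 337, 334, 330]
328 [508, 500, 498, 474, 256, 112, 93, 122] [365, 367, 368, 371, 364, 343, 339, 336, 340, 336]
now [ 0.6523 -0.1506  0.2309] tilt [ 2.e-04  2.e-04 -1.e+00] -> [0.0037 0.0062 0.1969]
brown (array([ 0.677 , -0.1235], dtype=float32), array([0.047 , 0.0335], dtype=float32), np.float32(56.7))
```

Call:
carry_out(
  plan=[
    {"rot": [0, 0, 0], "xyz": [0.004, 0.006, 0.03], "grip": 0},
    {"rot": [0, 0, 0], "xyz": [0.004, 0.006, 0.07], "grip": 30},
    {"rot": [0, 0, 0], "xyz": [0.004, 0.006, 0.11], "grip": 50},
    {"rot": [0, 0, 0], "xyz": [0.004, 0.006, 0.15], "grip": 60},
    {"rot": [0, 0, 0], "xyz": [0.004, 0.006, 0.185], "grip": 70},
    {"rot": [0, 0, 0], "xyz": [0.004, 0.006, 0.207], "grip": 80},
    {"rot": [0, 0, 0], "xyz": [0.004, 0.006, 0.218], "grip": 80},
    {"rot": [0, 0, 0], "xyz": [0.004, 0.006, 0.22], "grip": 80},
  ],
)

```text
clock: 20.22
tool_pos: [0.6582, -0.1498, 0.0084]
eef_rot: [0.878, 0.479, -0.001, -0.001]
contact_force: [-0.9, 0.4, 0.2]
opening: 0.683
finger_force: 0.0
```

Call:
carry_out(
  plan=[
    {"rot": [0, 0, 0], "xyz": [0, 0, 0], "grip": 80},
    {"rot": [0, 0, 0], "xyz": [0, 0, 0], "grip": 110},
    {"rot": [0, 0, 0], "xyz": [0, 0, 0], "grip": 140},
    {"rot": [0, 0, 0], "xyz": [0, 0, 0], "grip": 160},
    {"rot": [0, 0, 0], "xyz": [0, 0, 0], "grip": 180},
    {"rot": [0, 0, 0], "xyz": [0, 0, 0], "grip": 190},
    {"rot": [0, 0, 0], "xyz": [0, 0, 0], "grip": 190},
    {"rot": [0, 0, 0], "xyz": [0, 0, 0], "grip": 190},
  ],
  squeeze=8,
)

```text
clock: 20.88
tool_pos: [0.6604, -0.1502, 0.0119]
eef_rot: [0.878, 0.479, 0.001, 0.0]
contact_force: [-1.5, 1.2, 4.9]
opening: 0.391
finger_force: 8.0
```

Call:
carry_out(
  plan=[
    {"rot": [0, 0, 0], "xyz": [0, 0, -0.01], "grip": 190},
    {"rot": [0, 0, 0], "xyz": [0, 0, -0.035], "grip": 190},
    {"rot": [0, 0, 0], "xyz": [0, 0, -0.07], "grip": 190},
    {"rot": [0, 0, 0], "xyz": [0, 0, -0.11], "grip": 190},
    {"rot": [0, 0, 0], "xyz": [0, 0, -0.15], "grip": 190},
    {"rot": [0, 0, 0], "xyz": [0, 0, -0.185], "grip": 190},
    {"rot": [0, 0, 0], "xyz": [0, 0, -0.21], "grip": 190},
    {"rot": [0, 0, 0], "xyz": [0, 0, -0.225], "grip": 190},
  ],
)

```text
clock: 21.55
tool_pos: [0.661, -0.1508, 0.2404]
eef_rot: [0.878, 0.479, 0.002, 0.002]
contact_force: [1.1, -0.3, 0.1]
opening: 0.39
finger_force: 8.0
```

```bash
python3 - <<'E'
from h import *
s=r.get_state();print(s["contact_force"],s["opening"],s["finger_force"])
go([.454,-.2805,.23],86.5)
E
```

```text
[ 1.06207438 -0.30029037  0.12613747] 0.3899512076944894 7.999856186506804
now [ 0.661  -0.1508  0.2404] tilt [ 0.0057 -0.0013 -1.    ] -> [-0.221  -0.104   0.0094] ('wz', -0.51)
```

Call:
carry_out(
  plan=[
    {"rot": [0, 0, -0.06], "xyz": [-0.025, -0.012, 0], "grip": 190},
    {"rot": [0, 0, -0.13], "xyz": [-0.058, -0.027, 0], "grip": 190},
    {"rot": [0, 0, -0.21], "xyz": [-0.092, -0.043, 0.003], "grip": 190},
    {"rot": [0, 0, -0.29], "xyz": [-0.126, -0.059, 0.006], "grip": 190},
    {"rot": [0, 0, -0.37], "xyz": [-0.16, -0.075, 0.009], "grip": 190},
    {"rot": [0, 0, -0.44], "xyz": [-0.19, -0.09, 0.009], "grip": 190},
    {"rot": [0, 0, -0.49], "xyz": [-0.21, -0.1, 0.009], "grip": 190},
    {"rot": [0, 0, -0.51], "xyz": [-0.221, -0.104, 0.009], "grip": 190},
  ],
)

```text
clock: 22.22
tool_pos: [0.4485, -0.2822, 0.2273]
eef_rot: [0.729, 0.684, -0.001, -0.001]
contact_force: [0.8, -0.5, -0.7]
opening: 0.392
finger_force: 8.0
```

Call:
carry_out(
  plan=[
    {"rot": [0, 0, 0], "xyz": [0, 0, 0], "grip": 190},
    {"rot": [0, 0, 0], "xyz": [0, 0, 0], "grip": 190},
    {"rot": [0, 0, 0], "xyz": [0, 0, 0], "grip": 190},
    {"rot": [0, 0, 0], "xyz": [0, 0, 0], "grip": 190},
    {"rot": [0, 0, 0], "xyz": [0, 0, 0], "grip": 190},
    {"rot": [0, 0, 0], "xyz": [0, 0, 0], "grip": 190},
    {"rot": [0, 0, 0], "xyz": [0, 0, 0], "grip": 190},
  ],
)

```text
clock: 22.8
tool_pos: [0.4532, -0.2794, 0.2265]
eef_rot: [0.728, 0.686, 0.0, -0.0]
contact_force: [-0.7, 0.6, -0.1]
opening: 0.393
finger_force: 8.0
```

```bash
python3 - <<'E'
from jig import *
c,im=look("w7"); t,m=pose()
print([(y,int(im[y,314].sum())) for y in range(168,196,2)])
for v in(182,184,186): print(v,(m.T@(ray(c,(314,v),t[2]+.022)[0]-t)).round(4)[0])
row=[int(im[220,x].sum()) for x in range(250,380,2)]; print(row)
k=cv2.cvtColor(im,cv2.COLOR_BGR2HSV); H,S=k[...,0],k[...,1]
b=((H>8)&(H<22)&(S>90)); b[170:]=0; ys,xs=np.nonzero(b); print("base top row",np.percentile(ys,0.5),xs.min(),xs.max())
go([.454,-.2805,.062],86.5)
E
```

```text
[(168, 304), (170, 303), (172, 300), (174, 293), (176, 340), (178, 414), (180, 350), (182, 294), (184, 328), (186, 347), (188, 369), (190, 335), (192, 359), (194, 150)]
182 0.0579
184 0.0572
186 0.0565
[408, 410, 411, 413, 416, 415, 421, 374, 154, 77, 89, 96, 81, 92, 84, 95, 111, 135, 142, 140, 137, 138, 137, 140, 134, 133, 137, 135, 133, 134, 137, 137, 135, 136, 135, 133, 134, 131, 138, 134, 133, 128, 141, 143, 126, 138, 123, 129, 128, 125, 131, 137, 132, 128, 129, 224, 409, 416, 397, 398, 389, 388, 388, 393, 395]
base top row 121.0 264 363
now [ 0.4531 -0.2795  0.2266] tilt [-1.e-04  2.e-04 -1.e+00] -> [-0.0009  0.001   0.1646] ('wz', 0.001)
```

View pics/w7.png

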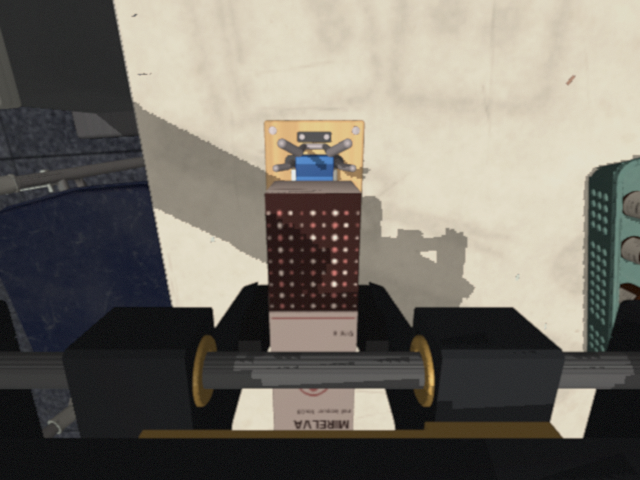

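Pink held, far top edge at row 193, so it sits ~4.5 mm behind the tool centre; I correct by +2 mm along.

Call:
carry_out(
  plan=[
    {"rot": [0, 0, 0], "xyz": [0.002, 0.001, 0.01], "grip": 190},
    {"rot": [0, 0, 0], "xyz": [0.002, 0.001, 0.03], "grip": 190},
    {"rot": [0, 0, 0], "xyz": [0.002, 0.001, 0.05], "grip": 190},
    {"rot": [0, 0, 0], "xyz": [0.002, 0.001, 0.07], "grip": 190},
    {"rot": [0, 0, 0], "xyz": [0.002, 0.001, 0.085], "grip": 190},
    {"rot": [0, 0, 0], "xyz": [0.002, 0.001, 0.1], "grip": 190},
    {"rot": [0, 0, 0], "xyz": [0.002, 0.001, 0.11], "grip": 190},
    {"rot": [0, 0, 0], "xyz": [0.002, 0.001, 0.12], "grip": 190},
  ],
)

```text
clock: 23.52
tool_pos: [0.454, -0.2779, 0.1059]
eef_rot: [0.728, 0.685, 0.0, -0.0]
contact_force: [0.1, 0.9, -1.9]
opening: 0.39
finger_force: 8.0
```

Call:
carry_out(
  plan=[
    {"rot": [0, 0, 0], "xyz": [0, 0, 0.01], "grip": 190},
    {"rot": [0, 0, 0], "xyz": [0, 0, 0.02], "grip": 190},
    {"rot": [0, 0, 0], "xyz": [0, 0, 0.03], "grip": 190},
    {"rot": [0, 0, 0], "xyz": [0, 0, 0.037], "grip": 190},
    {"rot": [0, 0, 0], "xyz": [0, 0, 0.041], "grip": 190},
    {"rot": [0, 0, 0], "xyz": [0, 0, 0.041], "grip": 190},
    {"rot": [0, 0, 0], "xyz": [0, 0, 0.041], "grip": 190},
  ],
)

```text
clock: 24.1
tool_pos: [0.4539, -0.278, 0.0656]
eef_rot: [0.728, 0.685, 0.0, -0.0]
contact_force: [-0.3, 0.0, -1.2]
opening: 0.39
finger_force: 8.0
```

```bash
python3 - <<'E'
from h import *
s=r.get_state();print(s["contact_force"],s["opening"],s["finger_force"])
go([.454,-.2785,.061],86.5)
E
```

```text
[-0.25055888  0.01821765 -1.15375484] 0.38985260486672335 8.000016919977497
now [ 0.4539 -0.278   0.0656] tilt [-0.e+00  1.e-04 -1.e+00] -> [-0.0005  0.0001  0.0046] ('wz', 0.0)
```

Call:
carry_out(
  plan=[
    {"rot": [0, 0, 0], "xyz": [0, 0, 0.001], "grip": 190},
    {"rot": [0, 0, 0], "xyz": [0, 0, 0.002], "grip": 190},
    {"rot": [0, 0, 0], "xyz": [0, 0, 0.003], "grip": 190},
    {"rot": [0, 0, 0], "xyz": [0, 0, 0.0035], "grip": 190},
    {"rot": [0, 0, 0], "xyz": [0, 0, 0.0035], "grip": 190},
    {"rot": [0, 0, 0], "xyz": [0, 0, 0.0035], "grip": 190},
  ],
)

```text
clock: 24.6
tool_pos: [0.4539, -0.278, 0.0623]
eef_rot: [0.728, 0.685, 0.0, 0.0]
contact_force: [-0.0, 0.3, -0.7]
opening: 0.39
finger_force: 8.0
```

Call:
carry_out(
  plan=[
    {"rot": [0, 0, 0], "xyz": [0, 0, 0], "grip": 145},
    {"rot": [0, 0, 0], "xyz": [0, 0, 0], "grip": 130},
    {"rot": [0, 0, 0], "xyz": [0, 0, 0], "grip": 110},
    {"rot": [0, 0, 0], "xyz": [0, 0, 0], "grip": 90},
    {"rot": [0, 0, 0], "xyz": [0, 0, -0.005], "grip": 90},
    {"rot": [0, 0, 0], "xyz": [0, 0, -0.025], "grip": 90},
    {"rot": [0, 0, 0], "xyz": [0, 0, -0.06], "grip": 90},
    {"rot": [0, 0, 0], "xyz": [0, 0, -0.1], "grip": 90},
  ],
)

```text
clock: 25.27
tool_pos: [0.4526, -0.2772, 0.1623]
eef_rot: [0.728, 0.685, -0.001, -0.002]
contact_force: [0.5, -0.1, -0.1]
opening: 0.648
finger_force: 0.0
```

Call:
carry_out(
  plan=[
    {"rot": [0, 0, 0], "xyz": [0, 0, -0.03], "grip": 50},
    {"rot": [0, 0, 0], "xyz": [0, 0, -0.055], "grip": 0},
    {"rot": [0, 0, 0], "xyz": [0, 0, -0.068], "grip": 0},
    {"rot": [0, 0, 0], "xyz": [0, 0, -0.07], "grip": 0},
    {"rot": [0, 0, 0], "xyz": [0, 0, -0.07], "grip": 0},
    {"rot": [0, 0, 0], "xyz": [0, 0, -0.07], "grip": 0},
    {"rot": [0, 0, 0], "xyz": [0, 0, -0.07], "grip": 0},
    {"rot": [0, 0, 0], "xyz": [0, 0, -0.07], "grip": 0},
  ],
)

```text
clock: 25.93
tool_pos: [0.4532, -0.2775, 0.2309]
eef_rot: [0.728, 0.685, -0.0, -0.001]
contact_force: [0.2, 0.7, -1.0]
opening: 0.996
finger_force: 0.0
```

```bash
python3 - <<'E'
from jig import *
c,im=look("w8"); t,m=pose()
go([.4472,.0058,.23],123.7)
E
```

```text
now [ 0.4533 -0.2777  0.2311] tilt [-0.0021  0.0011 -1.    ] -> [ 0.2826 -0.0234  0.0014] ('wz', -0.649)
```

View pics/w8.png

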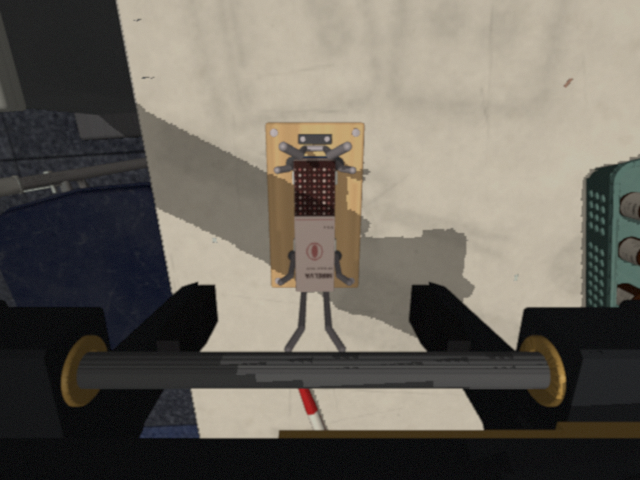

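Pink sits squarely on blue: top face cols 294–337, rows 161–291. Next black.

```bash
python3 - <<'E'
from jig import *
c=cam("wrist")
print(ray(c,[(315,161),(315,291),(295,200),(337,200)],.084).round(4))
E
```

```text
[[ 0.4579 -0.2249  0.084 ]
 [ 0.451  -0.3402  0.084 ]
 [ 0.4392 -0.2559  0.084 ]
 [ 0.4745 -0.258   0.084 ]]
```

Call:
carry_out(
  plan=[
    {"rot": [0, 0, -0.07], "xyz": [0.03, -0.003, 0], "grip": 0},
    {"rot": [0, 0, -0.16], "xyz": [0.07, -0.006, 0], "grip": 0},
    {"rot": [0, 0, -0.26], "xyz": [0.11, -0.009, 0], "grip": 0},
    {"rot": [0, 0, -0.36], "xyz": [0.15, -0.012, 0], "grip": 0},
    {"rot": [0, 0, -0.46], "xyz": [0.19, -0.015, 0], "grip": 0},
    {"rot": [0, 0, -0.55], "xyz": [0.23, -0.018, 0], "grip": 0},
    {"rot": [0, 0, -0.62], "xyz": [0.262, -0.021, 0], "grip": 0},
    {"rot": [0, 0, -0.649], "xyz": [0.283, -0.023, 0], "grip": 0},
  ],
)

```text
clock: 26.65
tool_pos: [0.4476, 0.0098, 0.2318]
eef_rot: [0.468, 0.883, 0.001, -0.001]
contact_force: [-0.3, -0.2, -0.6]
opening: 1.005
finger_force: 0.0
```

Call:
carry_out(
  plan=[
    {"rot": [0, 0, 0], "xyz": [0, 0, 0], "grip": 0},
    {"rot": [0, 0, 0], "xyz": [0, 0, 0], "grip": 0},
    {"rot": [0, 0, 0], "xyz": [0, 0, 0], "grip": 0},
    {"rot": [0, 0, 0], "xyz": [0, 0, 0], "grip": 0},
    {"rot": [0, 0, 0], "xyz": [0, 0, 0], "grip": 0},
    {"rot": [0, 0, 0], "xyz": [0, 0, 0], "grip": 0},
    {"rot": [0, 0, 0], "xyz": [0, 0, 0], "grip": 0},
  ],
)

```text
clock: 27.23
tool_pos: [0.4482, 0.0051, 0.2322]
eef_rot: [0.473, 0.881, -0.0, 0.0]
contact_force: [-0.4, 0.4, 0.3]
opening: 1.002
finger_force: 0.0
```

```bash
python3 - <<'E'
from jig import *
c,im=look("w9")
go([.4472,.0058,.23],123.7)
E
```

```text
now [0.4482 0.0053 0.2322] tilt [-0.e+00 -1.e-04 -1.e+00] -> [ 0.0009 -0.0006  0.0022] ('wz', -0.001)
```

View pics/w9.png

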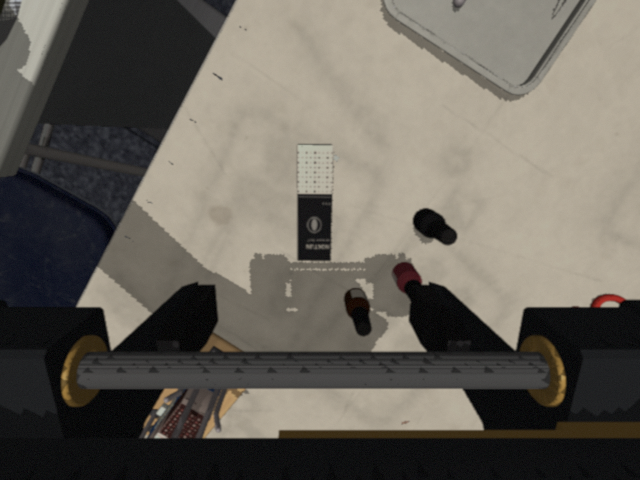

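Black lies at cols 297–332, rows 144–261; the dark bottle (435,225) is close to the gripper body's end, so I grip slightly high and descend gently.

```bash
python3 - <<'E'
from jig import *
c=cam("wrist"); im=cv2.imread("pics/w9.png").astype(int).sum(2); t,m=pose()
for col in(307,322): print([int(v) for v in im[138:150:2,col]],[int(v) for v in im[254:270:2,col]])
for row in(160,240): print([int(v) for v in im[row,290:304:2]],[int(v) for v in im[row,324:340:2]])
go(ray(c,(314.7,202.5),.034)[0])
for n,p in(("dark",(.547,.056)),("red",(.568,-.003)),("brown",(.54,-.056))): print(n,(m.T@(np.array([*p,.074])-ray(c,(314.7,202.5),.034)[0])).round(3))
E
```

```text
[462, 471, 468, 363, 540, 537] [66, 64, 58, 298, 430, 308, 298, 359]
[486, 476, 473, 327, 518, 529] [68, 62, 67, 232, 385, 307, 306, 346]
[449, 452, 454, 421, 504, 537, 535] [528, 525, 522, 527, 463, 466, 467, 470]
[486, 488, 494, 435, 153, 58, 74] [176, 188, 188, 195, 438, 461, 467, 479]
now [0.4482 0.0053 0.2322] tilt [-0.e+00 -1.e-04 -1.e+00] -> [0.009  0.0017 0.1982]
dark [-0.021  0.109 -0.04 ]
red [-0.082  0.093 -0.04 ]
brown [-0.111  0.041 -0.04 ]
```

Call:
carry_out(
  plan=[
    {"rot": [0, 0, 0], "xyz": [0.007, 0.002, 0.03], "grip": 0},
    {"rot": [0, 0, 0], "xyz": [0.007, 0.002, 0.065], "grip": 30},
    {"rot": [0, 0, 0], "xyz": [0.007, 0.002, 0.095], "grip": 50},
    {"rot": [0, 0, 0], "xyz": [0.007, 0.002, 0.12], "grip": 60},
    {"rot": [0, 0, 0], "xyz": [0.007, 0.002, 0.14], "grip": 70},
    {"rot": [0, 0, 0], "xyz": [0.007, 0.002, 0.155], "grip": 80},
    {"rot": [0, 0, 0], "xyz": [0.007, 0.002, 0.165], "grip": 80},
    {"rot": [0, 0, 0], "xyz": [0.007, 0.002, 0.175], "grip": 80},
  ],
)

```text
clock: 27.95
tool_pos: [0.446, 0.0127, 0.0562]
eef_rot: [0.472, 0.882, -0.0, -0.0]
contact_force: [0.0, -0.6, 0.6]
opening: 0.685
finger_force: 0.0
```

Call:
carry_out(
  plan=[
    {"rot": [0, 0, 0], "xyz": [0, 0, 0.009], "grip": 80},
    {"rot": [0, 0, 0], "xyz": [0, 0, 0.018], "grip": 80},
    {"rot": [0, 0, 0], "xyz": [0, 0, 0.026], "grip": 80},
    {"rot": [0, 0, 0], "xyz": [0, 0, 0.033], "grip": 80},
    {"rot": [0, 0, 0], "xyz": [0, 0, 0.039], "grip": 80},
    {"rot": [0, 0, 0], "xyz": [0, 0, 0.043], "grip": 80},
    {"rot": [0, 0, 0], "xyz": [0, 0, 0.044], "grip": 80},
    {"rot": [0, 0, 0], "xyz": [0, 0, 0.044], "grip": 100},
  ],
)

```text
clock: 28.62
tool_pos: [0.4465, 0.0116, 0.0195]
eef_rot: [0.472, 0.882, -0.005, -0.004]
contact_force: [-0.5, -0.0, 0.3]
opening: 0.632
finger_force: 0.0
```

Call:
carry_out(
  plan=[
    {"rot": [0, 0, 0], "xyz": [0, 0, 0], "grip": 110},
    {"rot": [0, 0, 0], "xyz": [0, 0, 0], "grip": 125},
    {"rot": [0, 0, 0], "xyz": [0, 0, 0], "grip": 140},
    {"rot": [0, 0, 0], "xyz": [0, 0, 0], "grip": 160},
    {"rot": [0, 0, 0], "xyz": [0, 0, 0], "grip": 180},
    {"rot": [0, 0, 0], "xyz": [0, 0, 0], "grip": 190},
    {"rot": [0, 0, 0], "xyz": [0, 0, 0], "grip": 190},
    {"rot": [0, 0, 0], "xyz": [0, 0, 0], "grip": 190},
  ],
  squeeze=8,
)

```text
clock: 29.28
tool_pos: [0.4462, 0.0115, 0.0198]
eef_rot: [0.472, 0.882, -0.005, -0.004]
contact_force: [0.9, -0.4, 2.4]
opening: 0.394
finger_force: 8.0
```

```bash
python3 - <<'E'
from h import *
s=r.get_state();print(s["contact_force"],s["opening"],s["finger_force"])
go([.454,-.2805,.25],86.5)
E
```

```text
[ 0.91682904 -0.39037589  2.38309825] 0.3943422904572209 7.988932281732559
now [0.4462 0.0115 0.0198] tilt [-0.0122 -0.0044 -0.9999] -> [-0.2465 -0.1584 -0.229 ] ('wz', 0.649)
```

```bash
python3 - <<'E'
from h import *
s=r.get_state();print(s["q"].round(3),s["joint_torque"].round(2),s["moment"].round(2))
cv2.imwrite("pics/t10.png",r.snapshot("top")[:,:,::-1]); s=r.snapshot("scene")[:,:,::-1]; cv2.imwrite("pics/s10.png",cv2.resize(s[160:320,200:420],None,fx=3,fy=3,interpolation=cv2.INTER_CUBIC))
E
```

```text
[-0.089  0.912 -0.068  2.221  1.204  0.061 -0.747] [-1.300e-01 -4.578e+01  5.100e-01  5.000e-02  0.000e+00 -5.000e-02
  3.000e-02] [-0.07 -0.06 -0.03]
```

View pics/s10.png

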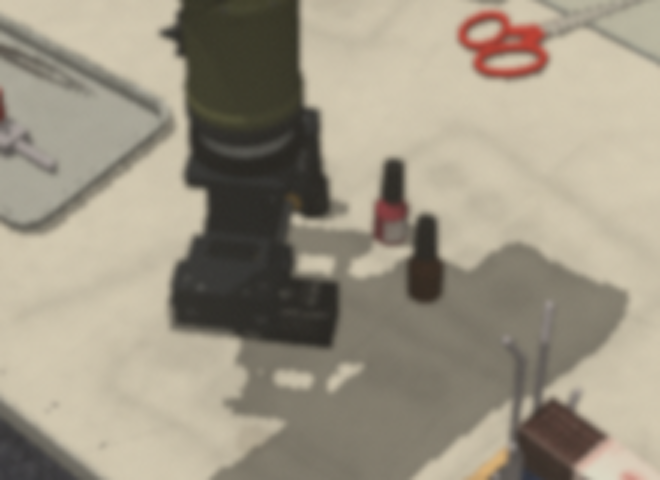

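The scene crop shows the gripper on the black carton with the red (392,205) and brown (425,260) bottles standing; q6 is near its limit (0.061), so the descent simply stopped 6 mm high. The grip is good; lift gently.

Call:
carry_out(
  plan=[
    {"rot": [0, 0, 0], "xyz": [0, 0, -0.01], "grip": 190},
    {"rot": [0, 0, 0], "xyz": [0, 0, -0.025], "grip": 190},
    {"rot": [0, 0, 0], "xyz": [0, 0, -0.045], "grip": 190},
    {"rot": [0, 0, 0], "xyz": [0, 0, -0.075], "grip": 190},
    {"rot": [0, 0, 0], "xyz": [0, 0, -0.11], "grip": 190},
    {"rot": [0, 0, 0], "xyz": [0, 0, -0.145], "grip": 190},
    {"rot": [0, 0, 0], "xyz": [0, 0, -0.18], "grip": 190},
    {"rot": [0, 0, 0], "xyz": [0, 0, -0.21], "grip": 190},
  ],
  squeeze=10,
)

```text
clock: 30.05
tool_pos: [0.4481, 0.0125, 0.2317]
eef_rot: [0.472, 0.882, -0.005, -0.005]
contact_force: [1.5, -0.7, -0.1]
opening: 0.389
finger_force: 10.0
```

```bash
python3 - <<'E'
from h import *
s=r.get_state();print(s["contact_force"],s["opening"],s["finger_force"],s["q"].round(2))
go([.454,-.2805,.25],86.5)
E
```

```text
[ 1.5373906  -0.69245203 -0.08061914] 0.3893673980040172 9.970894753932953 [ 0.36  0.57 -0.77  2.06  0.58  0.75 -0.18]
now [0.4481 0.0125 0.2317] tilt [-0.0127 -0.0036 -0.9999] -> [-0.2469 -0.158  -0.0173] ('wz', 0.65)
```

```bash
python3 - <<'E'
from h import *
t,m=pose(); h=np.radians(86.5); x=np.array([np.cos(h),np.sin(h),0]); z=np.array([0,0,-1.])
print(R.from_matrix(m.T@np.c_[x,np.cross(z,x),z]).as_rotvec().round(4))
E
```

```text
[-1.350e-02  2.000e-04  6.498e-01]
```

Call:
carry_out(
  plan=[
    {"rot": [-0.002, 0, 0.08], "xyz": [-0.028, -0.018, -0.003], "grip": 190},
    {"rot": [-0.004, 0, 0.17], "xyz": [-0.058, -0.037, -0.006], "grip": 190},
    {"rot": [-0.006, 0, 0.26], "xyz": [-0.09, -0.057, -0.01], "grip": 190},
    {"rot": [-0.008, 0, 0.35], "xyz": [-0.122, -0.078, -0.013], "grip": 190},
    {"rot": [-0.01, 0, 0.44], "xyz": [-0.155, -0.1, -0.017], "grip": 190},
    {"rot": [-0.012, 0, 0.53], "xyz": [-0.19, -0.122, -0.017], "grip": 190},
    {"rot": [-0.013, 0, 0.6], "xyz": [-0.22, -0.141, -0.017], "grip": 190},
    {"rot": [-0.0135, 0, 0.65], "xyz": [-0.242, -0.155, -0.017], "grip": 190},
  ],
)

```text
clock: 30.72
tool_pos: [0.4528, -0.2789, 0.2474]
eef_rot: [0.731, 0.682, -0.001, 0.0]
contact_force: [0.4, 0.4, -1.6]
opening: 0.393
finger_force: 10.0
```

Call:
carry_out(
  plan=[
    {"rot": [0, 0, 0], "xyz": [0, 0, 0], "grip": 190},
    {"rot": [0, 0, 0], "xyz": [0, 0, 0], "grip": 190},
    {"rot": [0, 0, 0], "xyz": [0, 0, 0], "grip": 190},
    {"rot": [0, 0, 0], "xyz": [0, 0, 0], "grip": 190},
    {"rot": [0, 0, 0], "xyz": [0, 0, 0], "grip": 190},
    {"rot": [0, 0, 0], "xyz": [0, 0, 0], "grip": 190},
    {"rot": [0, 0, 0], "xyz": [0, 0, 0], "grip": 190},
  ],
)

```text
clock: 31.3
tool_pos: [0.4544, -0.274, 0.2479]
eef_rot: [0.728, 0.686, -0.0, 0.0]
contact_force: [-0.7, 0.2, -0.6]
opening: 0.394
finger_force: 10.0
```

```bash
python3 - <<'E'
from jig import *
c,im=look("w11"); t,m=pose(); s=r.get_state(); print(s["opening"],s["finger_force"])
g=im.astype(int).sum(2)
for col in(300,325): print([(y,int(g[y,col])) for y in range(160,222,3)])
print([(x,int(g[230,x])) for x in range(255,375,3)])
for v in(185,190,195,200,205): print(v,(m.T@(ray(c,(314,v),t[2]+.0145)[0]-t)).round(4)[0])
go([.454,-.282,.1035],86.5)
E
```

```text
0.3898776718637269 9.970139265060425
[(160, 275), (163, 223), (166, 128), (169, 111), (172, 31), (175, 70), (178, 409), (181, 643), (184, 641), (187, 641), (190, 641), (193, 637), (196, 637), (199, 636), (202, 637), (205, 639), (208, 617), (211, 631), (214, 638), (217, 639), (220, 633)]
[(160, 330), (163, 201), (166, 126), (169, 113), (172, 28), (175, 36), (178, 384), (181, 632), (184, 631), (187, 634), (190, 634), (193, 637), (196, 569), (199, 562), (202, 636), (205, 632), (208, 466), (211, 478), (214, 634), (217, 632), (220, 571)]
[(255, 614), (258, 612), (261, 603), (264, 605), (267, 604), (270, 592), (273, 633), (276, 640), (279, 640), (282, 629), (285, 640), (288, 639), (291, 632), (294, 627), (297, 636), (300, 634), (303, 616), (306, 632), (309, 635), (312, 619), (315, 616), (318, 635), (321, 630), (324, 607), (327, 633), (330, 627), (333, 631), (336, 626), (339, 627), (342, 617), (345, 598), (348, 622), (351, 626), (354, 621), (357, 565), (360, 358), (363, 349), (366, 352), (369, 349), (372, 344)]
185 0.0559
190 0.054
195 0.0521
200 0.0502
205 0.0483
now [ 0.4544 -0.2743  0.2479] tilt [ 2.e-04 -7.e-04 -1.e+00] -> [-7.600e-03  1.000e-04  1.444e-01] ('wz', 0.001)
```

View pics/w11.png

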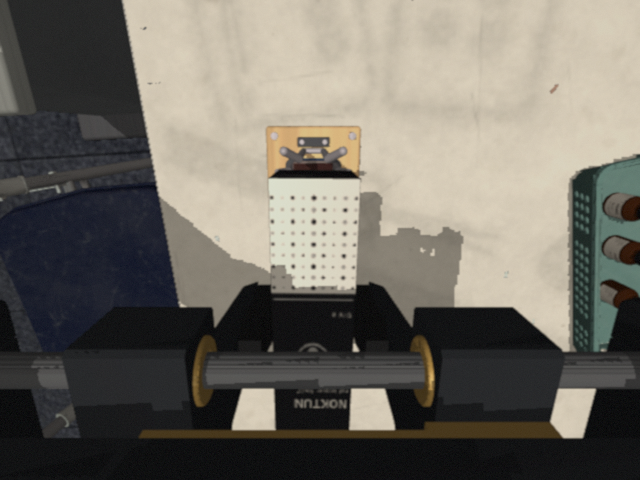

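Black held square, far top edge at row 178, so it is centred on the tool; I shift −8 mm along and lower.

Call:
carry_out(
  plan=[
    {"rot": [0, 0, 0], "xyz": [-0.004, 0, 0.008], "grip": 190},
    {"rot": [0, 0, 0], "xyz": [-0.008, 0, 0.02], "grip": 190},
    {"rot": [0, 0, 0], "xyz": [-0.008, 0, 0.035], "grip": 190},
    {"rot": [0, 0, 0], "xyz": [-0.008, 0, 0.05], "grip": 190},
    {"rot": [0, 0, 0], "xyz": [-0.008, 0, 0.065], "grip": 190},
    {"rot": [0, 0, 0], "xyz": [-0.008, 0, 0.08], "grip": 190},
    {"rot": [0, 0, 0], "xyz": [-0.008, 0, 0.09], "grip": 190},
    {"rot": [0, 0, 0], "xyz": [-0.008, 0, 0.1], "grip": 190},
  ],
)

```text
clock: 32.02
tool_pos: [0.4531, -0.283, 0.1462]
eef_rot: [0.729, 0.685, -0.0, -0.0]
contact_force: [-0.7, 0.2, 0.1]
opening: 0.392
finger_force: 10.0
```

Call:
carry_out(
  plan=[
    {"rot": [0, 0, 0], "xyz": [0, 0, 0.01], "grip": 190},
    {"rot": [0, 0, 0], "xyz": [0, 0, 0.02], "grip": 190},
    {"rot": [0, 0, 0], "xyz": [0, 0, 0.03], "grip": 190},
    {"rot": [0, 0, 0], "xyz": [0, 0, 0.038], "grip": 190},
    {"rot": [0, 0, 0], "xyz": [0, 0, 0.041], "grip": 190},
    {"rot": [0, 0, 0], "xyz": [0, 0, 0.041], "grip": 190},
    {"rot": [0, 0, 0], "xyz": [0, 0, 0.041], "grip": 190},
    {"rot": [0, 0, 0], "xyz": [0, 0, 0.041], "grip": 190},
  ],
)

```text
clock: 32.68
tool_pos: [0.4542, -0.283, 0.1072]
eef_rot: [0.729, 0.685, 0.0, 0.001]
contact_force: [0.1, -0.3, -0.0]
opening: 0.391
finger_force: 10.0
```

```bash
python3 - <<'E'
from h import *
s=r.get_state();print(s["contact_force"],s["opening"],s["finger_force"])
go([.4545,-.2822,.1035],86.5)
E
```

```text
[ 0.11195149 -0.34872595 -0.00388689] 0.3913306757423092 9.970149099826813
now [ 0.4542 -0.283   0.1072] tilt [ 0.0011 -0.0011 -1.    ] -> [0.0008 0.0003 0.0037] ('wz', -0.0)
```

Call:
carry_out(
  plan=[
    {"rot": [0, 0, 0], "xyz": [0, 0, 0.001], "grip": 190},
    {"rot": [0, 0, 0], "xyz": [0, 0, 0.002], "grip": 190},
    {"rot": [0, 0, 0], "xyz": [0, 0, 0.003], "grip": 190},
    {"rot": [0, 0, 0], "xyz": [0, 0, 0.0035], "grip": 190},
    {"rot": [0, 0, 0], "xyz": [0, 0, 0.0035], "grip": 190},
    {"rot": [0, 0, 0], "xyz": [0, 0, 0.0035], "grip": 190},
  ],
)

```text
clock: 33.18
tool_pos: [0.4543, -0.2832, 0.1041]
eef_rot: [0.729, 0.685, 0.0, 0.001]
contact_force: [0.3, -0.1, 5.6]
opening: 0.391
finger_force: 10.0
```

Call:
carry_out(
  plan=[
    {"rot": [0, 0, 0], "xyz": [0, 0, 0], "grip": 145},
    {"rot": [0, 0, 0], "xyz": [0, 0, 0], "grip": 130},
    {"rot": [0, 0, 0], "xyz": [0, 0, 0], "grip": 110},
    {"rot": [0, 0, 0], "xyz": [0, 0, 0], "grip": 90},
    {"rot": [0, 0, 0], "xyz": [0, 0, -0.005], "grip": 90},
    {"rot": [0, 0, 0], "xyz": [0, 0, -0.025], "grip": 90},
    {"rot": [0, 0, 0], "xyz": [0, 0, -0.06], "grip": 90},
    {"rot": [0, 0, 0], "xyz": [0, 0, -0.1], "grip": 90},
  ],
)

```text
clock: 33.85
tool_pos: [0.4523, -0.2822, 0.2033]
eef_rot: [0.728, 0.685, -0.001, -0.002]
contact_force: [1.4, -0.4, -0.1]
opening: 0.647
finger_force: 0.0
```

Call:
carry_out(
  plan=[
    {"rot": [0, 0, 0], "xyz": [0, 0, -0.02], "grip": 50},
    {"rot": [0, 0, 0], "xyz": [0, 0, -0.03], "grip": 0},
    {"rot": [0, 0, 0], "xyz": [0, 0, -0.035], "grip": 0},
    {"rot": [0, 0, 0], "xyz": [0, 0, -0.035], "grip": 0},
    {"rot": [0, 0, 0], "xyz": [0, 0, -0.035], "grip": 0},
    {"rot": [0, 0, 0], "xyz": [0, 0, -0.035], "grip": 0},
    {"rot": [0, 0, 0], "xyz": [0, 0, -0.035], "grip": 0},
    {"rot": [0, 0, 0], "xyz": [0, 0, -0.035], "grip": 0},
  ],
)

```text
clock: 34.52
tool_pos: [0.4532, -0.2826, 0.2373]
eef_rot: [0.728, 0.685, -0.0, -0.001]
contact_force: [-0.1, -0.1, 0.8]
opening: 1.001
finger_force: 0.0
```

```bash
python3 - <<'E'
from jig import *
c,im=look("w12"); g=im.astype(int).sum(2)
b=(g>560).astype(np.uint8); b[:,:285]=0; b[:,350:]=0; b[:120]=0; b[235:]=0
print("pale",rect(c,b,.118))
k=(g<150).astype(np.uint8); k[:,:285]=0; k[:,350:]=0; k[:190]=0; k[340:]=0
print("dark",rect(c,cv2.morphologyEx(k,cv2.MORPH_OPEN,np.ones((11,11),np.uint8)),.118))
go([.4495,.3205,.24],92.7)
E
```

```text
pale (array([ 0.4564, -0.2483], dtype=float32), array([0.0438, 0.032 ], dtype=float32), np.float32(86.5))
dark (array([ 0.4531, -0.3004], dtype=float32), array([0.048 , 0.0346], dtype=float32), np.float32(86.5))
now [ 0.4534 -0.2826  0.2375] tilt [-1.2e-03  1.0e-04 -1.0e+00] -> [ 0.6018 -0.0409 -0.0025] ('wz', -0.108)
```

View pics/w12.png

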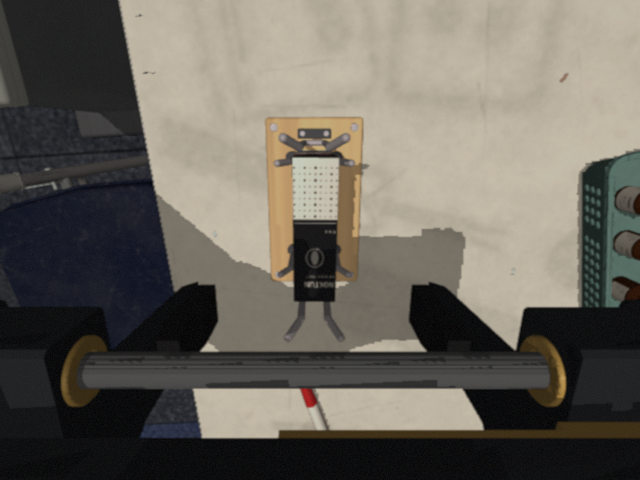

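Black lies squarely on top between forks (rows 157–301, cols 293–340). Now fetch the bar.

```bash
python3 - <<'E'
from jig import *
print(ray(cam("wrist"),[(315,156.5),(315,301),(293,200),(338.5,200)],.118).round(4))
E
```

```text
[[ 0.4584 -0.2248  0.118 ]
 [ 0.4513 -0.3416  0.118 ]
 [ 0.4397 -0.256   0.118 ]
 [ 0.4743 -0.2581  0.118 ]]
```

Call:
carry_out(
  plan=[
    {"rot": [0, 0, 0], "xyz": [0.03, -0.002, 0], "grip": 0},
    {"rot": [0, 0, -0.02], "xyz": [0.07, -0.005, 0], "grip": 0},
    {"rot": [0, 0, -0.03], "xyz": [0.11, -0.008, 0], "grip": 0},
    {"rot": [0, 0, -0.04], "xyz": [0.15, -0.01, 0], "grip": 0},
    {"rot": [0, 0, -0.05], "xyz": [0.19, -0.013, 0], "grip": 0},
    {"rot": [0, 0, -0.06], "xyz": [0.23, -0.015, 0], "grip": 0},
    {"rot": [0, 0, -0.07], "xyz": [0.27, -0.018, 0], "grip": 0},
    {"rot": [0, 0, -0.08], "xyz": [0.31, -0.021, 0], "grip": 0},
  ],
)

```text
clock: 35.23
tool_pos: [0.4515, 0.0297, 0.2379]
eef_rot: [0.7, 0.714, -0.0, 0.0]
contact_force: [0.5, 0.3, -0.1]
opening: 1.0
finger_force: 0.0
```

Call:
carry_out(
  plan=[
    {"rot": [0, 0, 0], "xyz": [0.04, 0, 0], "grip": 0},
    {"rot": [0, 0, 0], "xyz": [0.08, 0, 0], "grip": 0},
    {"rot": [0, 0, -0.01], "xyz": [0.12, 0, 0], "grip": 0},
    {"rot": [0, 0, -0.02], "xyz": [0.16, 0, 0], "grip": 0},
    {"rot": [0, 0, -0.03], "xyz": [0.2, 0, 0], "grip": 0},
    {"rot": [0, 0, -0.03], "xyz": [0.24, 0, 0.01], "grip": 0},
    {"rot": [0, 0, -0.03], "xyz": [0.27, 0, 0.02], "grip": 0},
    {"rot": [0, 0, -0.03], "xyz": [0.29, 0, 0.03], "grip": 0},
  ],
)

```text
clock: 35.9
tool_pos: [0.4455, 0.3225, 0.2075]
eef_rot: [0.688, 0.725, 0.001, -0.001]
contact_force: [0.2, -0.0, 0.6]
opening: 0.999
finger_force: 0.0
```

Call:
carry_out(
  plan=[
    {"rot": [0, 0, 0], "xyz": [0, 0, 0], "grip": 0},
    {"rot": [0, 0, 0], "xyz": [0, 0, 0], "grip": 0},
    {"rot": [0, 0, 0], "xyz": [0, 0, 0], "grip": 0},
    {"rot": [0, 0, 0], "xyz": [0, 0, 0], "grip": 0},
    {"rot": [0, 0, 0], "xyz": [0, 0, 0], "grip": 0},
    {"rot": [0, 0, 0], "xyz": [0, 0, 0], "grip": 0},
    {"rot": [0, 0, 0], "xyz": [0, 0, 0], "grip": 0},
  ],
)

```text
clock: 36.48
tool_pos: [0.4469, 0.317, 0.2082]
eef_rot: [0.69, 0.724, -0.0, 0.001]
contact_force: [-0.3, -1.2, -0.6]
opening: 1.004
finger_force: 0.0
```

```bash
python3 - <<'E'
from jig import *
c,im=look("w13")
hsv=cv2.cvtColor(im,cv2.COLOR_BGR2HSV);H,S,V=[hsv[...,i].astype(int) for i in range(3)]
print("grip",rect(c,(S>150)&((H<8)|(H>172))&(V>60),.048))
go([.4495,.3205,.0165],92.7)
E
```

```text
grip (array([0.4493, 0.3204], dtype=float32), array([0.0511, 0.022 ], dtype=float32), np.float32(93.4))
now [0.4468 0.3173 0.2081] tilt [ 6.e-04 -7.e-04 -1.e+00] -> [0.0033 0.0027 0.1916] ('wz', 0.0)
```

Call:
carry_out(
  plan=[
    {"rot": [0, 0, -0.007], "xyz": [0.003, 0.003, 0.03], "grip": 0},
    {"rot": [0, 0, -0.007], "xyz": [0.003, 0.003, 0.065], "grip": 0},
    {"rot": [0, 0, -0.007], "xyz": [0.003, 0.003, 0.1], "grip": 40},
    {"rot": [0, 0, -0.007], "xyz": [0.003, 0.003, 0.135], "grip": 60},
    {"rot": [0, 0, -0.007], "xyz": [0.003, 0.003, 0.16], "grip": 80},
    {"rot": [0, 0, -0.007], "xyz": [0.003, 0.003, 0.178], "grip": 80},
    {"rot": [0, 0, -0.007], "xyz": [0.003, 0.003, 0.188], "grip": 80},
    {"rot": [0, 0, -0.007], "xyz": [0.003, 0.003, 0.19], "grip": 80},
  ],
)

```text
clock: 37.2
tool_pos: [0.4487, 0.3202, 0.0163]
eef_rot: [0.687, 0.727, -0.001, 0.0]
contact_force: [-0.5, 0.3, 0.5]
opening: 0.684
finger_force: 0.0
```

Call:
carry_out(
  plan=[
    {"rot": [0, 0, 0], "xyz": [0, 0, 0], "grip": 100},
    {"rot": [0, 0, 0], "xyz": [0, 0, 0], "grip": 130},
    {"rot": [0, 0, 0], "xyz": [0, 0, 0], "grip": 160},
    {"rot": [0, 0, 0], "xyz": [0, 0, 0], "grip": 190},
    {"rot": [0, 0, 0], "xyz": [0, 0, 0], "grip": 255},
    {"rot": [0, 0, 0], "xyz": [0, 0, 0], "grip": 255},
    {"rot": [0, 0, 0], "xyz": [0, 0, 0], "grip": 255},
    {"rot": [0, 0, 0], "xyz": [0, 0, 0], "grip": 255},
  ],
  squeeze=30,
)

```text
clock: 37.87
tool_pos: [0.4495, 0.321, 0.0185]
eef_rot: [0.687, 0.726, 0.0, 0.0]
contact_force: [-1.2, -0.4, 6.5]
opening: 0.272
finger_force: 30.0
```

Call:
carry_out(
  plan=[
    {"rot": [0, 0, 0], "xyz": [0, 0, 0], "grip": 255},
    {"rot": [0, 0, 0], "xyz": [0, 0, 0], "grip": 255},
    {"rot": [0, 0, 0], "xyz": [0, 0, 0], "grip": 255},
    {"rot": [0, 0, 0], "xyz": [0, 0, 0], "grip": 255},
  ],
)

```text
clock: 38.2
tool_pos: [0.4496, 0.3209, 0.0185]
eef_rot: [0.687, 0.726, 0.0, 0.0]
contact_force: [-1.3, -1.2, 6.3]
opening: 0.269
finger_force: 30.0
```

```bash
python3 - <<'E'
from h import *
s=r.get_state();print(s["contact_force"],s["opening"],s["finger_force"])
go([.4545,-.281,.24],86.5)
E
```

```text
[-1.28006812 -1.1806097   6.25409369] 0.26861517846809924 29.993650862015784
now [0.4496 0.3209 0.0185] tilt [ 9.e-04 -5.e-04 -1.e+00] -> [-0.6014 -0.0282 -0.2212] ('wz', 0.117)
```

Call:
carry_out(
  plan=[
    {"rot": [0, 0, 0], "xyz": [0, 0, -0.01], "grip": 255},
    {"rot": [0, 0, 0], "xyz": [0, 0, -0.03], "grip": 255},
    {"rot": [0, 0, 0], "xyz": [0, 0, -0.06], "grip": 255},
    {"rot": [0, 0, 0], "xyz": [0, 0, -0.1], "grip": 255},
    {"rot": [0, 0, 0], "xyz": [0, 0, -0.14], "grip": 255},
    {"rot": [0, 0, 0], "xyz": [0, 0, -0.175], "grip": 255},
    {"rot": [0, 0, 0], "xyz": [0, 0, -0.205], "grip": 255},
    {"rot": [0, 0, 0], "xyz": [0, 0, -0.225], "grip": 255},
  ],
)

```text
clock: 38.87
tool_pos: [0.4495, 0.3212, 0.2462]
eef_rot: [0.687, 0.726, 0.001, 0.0]
contact_force: [0.2, 1.1, -4.4]
opening: 0.272
finger_force: 30.0
```

Call:
carry_out(
  plan=[
    {"rot": [0, 0, 0.01], "xyz": [-0.025, -0.001, 0], "grip": 255},
    {"rot": [0, 0, 0.02], "xyz": [-0.06, -0.003, 0], "grip": 255},
    {"rot": [0, 0, 0.03], "xyz": [-0.1, -0.005, 0], "grip": 255},
    {"rot": [0, 0, 0.04], "xyz": [-0.14, -0.007, 0], "grip": 255},
    {"rot": [0, 0, 0.05], "xyz": [-0.18, -0.009, 0], "grip": 255},
    {"rot": [0, 0, 0.06], "xyz": [-0.22, -0.01, 0], "grip": 255},
    {"rot": [0, 0, 0.07], "xyz": [-0.26, -0.012, 0], "grip": 255},
    {"rot": [0, 0, 0.08], "xyz": [-0.3, -0.014, 0], "grip": 255},
  ],
)

```text
clock: 39.53
tool_pos: [0.4509, 0.0184, 0.2432]
eef_rot: [0.716, 0.698, -0.001, 0.0]
contact_force: [1.0, -0.0, -3.6]
opening: 0.271
finger_force: 30.0
```

```bash
python3 - <<'E'
from h import *
s=r.get_state();print(s["contact_force"],s["opening"],s["finger_force"])
go([.4545,-.281,.24],86.5)
E
```

```text
[ 1.0254901  -0.02487611 -3.57765897] 0.2706716706198492 29.99450249131769
now [0.4509 0.0184 0.2432] tilt [-8.0e-04 -1.5e-03 -1.0e+00] -> [-0.2993  0.011   0.0036] ('wz', 0.037)
```

Call:
carry_out(
  plan=[
    {"rot": [0, 0, 0.01], "xyz": [-0.04, 0.001, 0], "grip": 255},
    {"rot": [0, 0, 0.02], "xyz": [-0.08, 0.003, 0], "grip": 255},
    {"rot": [0, 0, 0.03], "xyz": [-0.12, 0.005, 0], "grip": 255},
    {"rot": [0, 0, 0.037], "xyz": [-0.16, 0.006, 0], "grip": 255},
    {"rot": [0, 0, 0.037], "xyz": [-0.2, 0.008, 0], "grip": 255},
    {"rot": [0, 0, 0.037], "xyz": [-0.24, 0.009, 0], "grip": 255},
    {"rot": [0, 0, 0.037], "xyz": [-0.275, 0.01, 0], "grip": 255},
    {"rot": [0, 0, 0.037], "xyz": [-0.295, 0.011, 0], "grip": 255},
  ],
)

```text
clock: 40.2
tool_pos: [0.4534, -0.28, 0.2428]
eef_rot: [0.731, 0.683, -0.002, 0.0]
contact_force: [-0.4, 0.6, -3.3]
opening: 0.271
finger_force: 30.0
```

Call:
carry_out(
  plan=[
    {"rot": [0, 0, 0], "xyz": [0, 0, 0], "grip": 255},
    {"rot": [0, 0, 0], "xyz": [0, 0, 0], "grip": 255},
    {"rot": [0, 0, 0], "xyz": [0, 0, 0], "grip": 255},
    {"rot": [0, 0, 0], "xyz": [0, 0, 0], "grip": 255},
    {"rot": [0, 0, 0], "xyz": [0, 0, 0], "grip": 255},
    {"rot": [0, 0, 0], "xyz": [0, 0, 0], "grip": 255},
    {"rot": [0, 0, 0], "xyz": [0, 0, 0], "grip": 255},
    {"rot": [0, 0, 0], "xyz": [0, 0, 0], "grip": 255},
  ],
)

```text
clock: 40.87
tool_pos: [0.4558, -0.2741, 0.2434]
eef_rot: [0.728, 0.685, -0.0, 0.0]
contact_force: [0.1, 0.1, -3.7]
opening: 0.268
finger_force: 30.0
```

```bash
python3 - <<'E'
from jig import *
s=r.get_state();print(s["contact_force"],s["opening"],s["finger_force"])
c,im=look("w14"); t,m=pose()
hsv=cv2.cvtColor(im,cv2.COLOR_BGR2HSV);H,S,V=[hsv[...,i].astype(int) for i in range(3)]
b=((S>150)&((H<8)|(H>172))&(V>60)).astype(np.uint8); b[345:]=0
cen,sz,yaw=rect(c,b,t[2]-.018+.048); print("visible grip",cen,sz,yaw)
go([.4545,-.281,.136],86.5)
E
```

```text
[ 0.12438441  0.12972688 -3.6649163 ] 0.2679897197333904 29.99333462677896
visible grip [ 0.457  -0.2591] [0.0347 0.023 ] 85.9
now [ 0.4558 -0.2743  0.2434] tilt [ 2.e-04 -9.e-04 -1.e+00] -> [-0.0067 -0.0009  0.1074] ('wz', 0.0)
```

Call:
carry_out(
  plan=[
    {"rot": [0, 0, 0], "xyz": [-0.003, -0.001, 0.005], "grip": 255},
    {"rot": [0, 0, 0], "xyz": [-0.0065, -0.001, 0.015], "grip": 255},
    {"rot": [0, 0, 0], "xyz": [-0.0065, -0.001, 0.025], "grip": 255},
    {"rot": [0, 0, 0], "xyz": [-0.0065, -0.001, 0.035], "grip": 255},
    {"rot": [0, 0, 0], "xyz": [-0.0065, -0.001, 0.045], "grip": 255},
    {"rot": [0, 0, 0], "xyz": [-0.0065, -0.001, 0.052], "grip": 255},
    {"rot": [0, 0, 0], "xyz": [-0.0065, -0.001, 0.055], "grip": 255},
    {"rot": [0, 0, 0], "xyz": [-0.0065, -0.001, 0.055], "grip": 255},
  ],
)

```text
clock: 41.58
tool_pos: [0.454, -0.2806, 0.1873]
eef_rot: [0.728, 0.685, -0.0, -0.001]
contact_force: [0.0, 0.7, -3.9]
opening: 0.272
finger_force: 30.0
```

Call:
carry_out(
  plan=[
    {"rot": [0, 0, 0], "xyz": [0, 0, 0], "grip": 255},
    {"rot": [0, 0, 0], "xyz": [0, 0, 0], "grip": 255},
    {"rot": [0, 0, 0], "xyz": [0, 0, 0], "grip": 255},
    {"rot": [0, 0, 0], "xyz": [0, 0, 0], "grip": 255},
  ],
)

```text
clock: 41.92
tool_pos: [0.4547, -0.2811, 0.1888]
eef_rot: [0.729, 0.685, -0.0, 0.001]
contact_force: [-0.2, -0.5, -4.1]
opening: 0.266
finger_force: 30.0
```

```bash
python3 - <<'E'
from h import *
s=r.get_state();print(s["contact_force"],s["opening"],s["finger_force"])
go([.4543,-.281,.136],86.5)
E
```

```text
[-0.18926604 -0.45102284 -4.0984995 ] 0.26581135140880585 29.993357956409454
now [ 0.4547 -0.2811  0.1888] tilt [ 0.0011 -0.0012 -1.    ] -> [ 0.0001 -0.0004  0.0528] ('wz', -0.001)
```

Call:
carry_out(
  plan=[
    {"rot": [0, 0, 0], "xyz": [0, -0.0003, 0.006], "grip": 255},
    {"rot": [0, 0, 0], "xyz": [0, -0.0003, 0.013], "grip": 255},
    {"rot": [0, 0, 0], "xyz": [0, -0.0003, 0.02], "grip": 255},
    {"rot": [0, 0, 0], "xyz": [0, -0.0003, 0.026], "grip": 255},
    {"rot": [0, 0, 0], "xyz": [0, -0.0003, 0.03], "grip": 255},
    {"rot": [0, 0, 0], "xyz": [0, -0.0003, 0.033], "grip": 255},
    {"rot": [0, 0, 0], "xyz": [0, -0.0003, 0.035], "grip": 255},
    {"rot": [0, 0, 0], "xyz": [0, -0.0003, 0.035], "grip": 255},
  ],
)

```text
clock: 42.58
tool_pos: [0.4539, -0.2809, 0.1529]
eef_rot: [0.728, 0.685, -0.0, 0.0]
contact_force: [1.0, -0.4, -3.4]
opening: 0.271
finger_force: 30.0
```

```bash
python3 - <<'E'
from h import *
s=r.get_state();print(s["contact_force"],s["moment"])
go([.4543,-.281,.136],86.5)
E
```

```text
[ 1.0060433  -0.37139976 -3.43638904] [-0.0542505   0.09698136 -0.00537507]
now [ 0.4539 -0.2809  0.1529] tilt [-3.e-04 -4.e-04 -1.e+00] -> [-0.0001  0.0004  0.0169] ('wz', -0.0)
```

Free in the forks; continue slowly to contact.

Call:
carry_out(
  plan=[
    {"rot": [0, 0, 0], "xyz": [0, 0, 0.003], "grip": 255},
    {"rot": [0, 0, 0], "xyz": [0, 0, 0.006], "grip": 255},
    {"rot": [0, 0, 0], "xyz": [0, 0, 0.009], "grip": 255},
    {"rot": [0, 0, 0], "xyz": [0, 0, 0.012], "grip": 255},
    {"rot": [0, 0, 0], "xyz": [0, 0, 0.014], "grip": 255},
    {"rot": [0, 0, 0], "xyz": [0, 0, 0.015], "grip": 255},
    {"rot": [0, 0, 0], "xyz": [0, 0, 0.015], "grip": 255},
    {"rot": [0, 0, 0], "xyz": [0, 0, 0.015], "grip": 255},
  ],
)

```text
clock: 43.25
tool_pos: [0.4541, -0.281, 0.1383]
eef_rot: [0.729, 0.685, -0.0, 0.0]
contact_force: [-0.3, 0.4, -2.7]
opening: 0.266
finger_force: 30.0
```

```bash
python3 - <<'E'
from h import *
s=r.get_state();print(s["contact_force"],s["moment"])
go([.4543,-.281,.136],86.5)
E
```

```text
[-0.30521924  0.42463384 -2.72720048] [-0.0766903   0.08310026 -0.00481081]
now [ 0.4541 -0.281   0.1383] tilt [ 2.e-04 -7.e-04 -1.e+00] -> [-0.      0.0002  0.0023] ('wz', -0.0)
```

Call:
carry_out(
  plan=[
    {"rot": [0, 0, 0], "xyz": [0, 0, 0.001], "grip": 255},
    {"rot": [0, 0, 0], "xyz": [0, 0, 0.002], "grip": 255},
    {"rot": [0, 0, 0], "xyz": [0, 0, 0.002], "grip": 255},
    {"rot": [0, 0, 0], "xyz": [0, 0, 0.002], "grip": 255},
  ],
)

```text
clock: 43.58
tool_pos: [0.4545, -0.2811, 0.1375]
eef_rot: [0.729, 0.685, -0.0, 0.001]
contact_force: [-1.6, 0.6, 6.1]
opening: 0.27
finger_force: 30.0
```

```bash
python3 - <<'E'
from h import *
s=r.get_state();print(s["contact_force"],s["moment"])
go([.4543,-.281,.136],86.5)
E
```

```text
[-1.55551433  0.60660702  6.07958543] [0.08948968 0.50229802 0.0126187 ]
now [ 0.4545 -0.2811  0.1375] tilt [ 0.0014 -0.0019 -1.    ] -> [ 0.0001 -0.0003  0.0015] ('wz', -0.0)
```

Contact made (weight now on the stack). Release gently and lift.

Call:
carry_out(
  plan=[
    {"rot": [0, 0, 0], "xyz": [0, 0, -0.001], "grip": 185},
    {"rot": [0, 0, 0], "xyz": [0, 0, -0.001], "grip": 175},
    {"rot": [0, 0, 0], "xyz": [0, 0, -0.001], "grip": 160},
    {"rot": [0, 0, 0], "xyz": [0, 0, -0.001], "grip": 140},
    {"rot": [0, 0, 0], "xyz": [0, 0, -0.001], "grip": 120},
    {"rot": [0, 0, 0], "xyz": [0, 0, -0.001], "grip": 100},
    {"rot": [0, 0, 0], "xyz": [0, 0, -0.001], "grip": 90},
    {"rot": [0, 0, 0], "xyz": [0, 0, -0.001], "grip": 90},
  ],
)

```text
clock: 44.25
tool_pos: [0.4541, -0.281, 0.1373]
eef_rot: [0.729, 0.685, -0.0, 0.0]
contact_force: [0.0, -0.3, -0.3]
opening: 0.651
finger_force: 0.0
```

Call:
carry_out(
  plan=[
    {"rot": [0, 0, 0], "xyz": [0, 0, -0.005], "grip": 90},
    {"rot": [0, 0, 0], "xyz": [0, 0, -0.02], "grip": 90},
    {"rot": [0, 0, 0], "xyz": [0, 0, -0.04], "grip": 90},
    {"rot": [0, 0, 0], "xyz": [0, 0, -0.065], "grip": 90},
    {"rot": [0, 0, 0], "xyz": [0, 0, -0.095], "grip": 90},
    {"rot": [0, 0, 0], "xyz": [0, 0, -0.12], "grip": 90},
    {"rot": [0, 0, 0], "xyz": [0, 0, -0.135], "grip": 90},
    {"rot": [0, 0, 0], "xyz": [0, 0, -0.14], "grip": 90},
  ],
)

```text
clock: 44.92
tool_pos: [0.4554, -0.2812, 0.2803]
eef_rot: [0.729, 0.685, 0.001, 0.003]
contact_force: [0.1, 0.5, -0.1]
opening: 0.647
finger_force: 0.0
```

Call:
carry_out(
  plan=[
    {"rot": [0, 0, 0], "xyz": [0, 0, 0], "grip": 0},
    {"rot": [0, 0, 0], "xyz": [0, 0, 0], "grip": 0},
    {"rot": [0, 0, 0], "xyz": [0, 0, 0], "grip": 0},
    {"rot": [0, 0, 0], "xyz": [0, 0, 0], "grip": 0},
    {"rot": [0, 0, 0], "xyz": [0, 0, 0], "grip": 0},
    {"rot": [0, 0, 0], "xyz": [0, 0, 0], "grip": 0},
    {"rot": [0, 0, 0], "xyz": [0, 0, 0], "grip": 0},
    {"rot": [0, 0, 0], "xyz": [0, 0, 0], "grip": 0},
  ],
)

```text
clock: 45.58
tool_pos: [0.454, -0.2808, 0.2771]
eef_rot: [0.729, 0.685, -0.0, 0.0]
contact_force: [-0.2, 0.2, -0.4]
opening: 0.998
finger_force: 0.0
```

```bash
python3 - <<'E'
from jig import *
c,im=look("w15"); tp=r.snapshot("top")[:,:,::-1].copy()
def red(im):
    hsv=cv2.cvtColor(im,cv2.COLOR_BGR2HSV);H,S,V=[hsv[...,i].astype(int) for i in range(3)]
    return ((S>150)&((H<8)|(H>172))&(V>60)).astype(np.uint8)
b=red(im); b[300:]=0; print("grip wrist",rect(c,b,.166))
b=red(tp); w=np.zeros_like(b); w[265:310,430:510]=b[265:310,430:510]; print("grip top",rect(cam("top"),w,.166))
# two-view height check of grip centroid (top vs scene)
old=cv2.imread("pics/top0.png")
for n,(x,y) in(("dark",(291,240)),("red",(321,229)),("brown",(349,243))):
    print(n,np.abs(tp[y-15:y+15,x-15:x+15].astype(int)-old[y-15:y+15,x-15:x+15]).mean().round(1))
s=r.get_state(); print(s["clock"],s["tool_pos"],s["contact_force"],s["opening"])
E
```

```text
grip wrist (array([ 0.4545, -0.2804], dtype=float32), array([0.0521, 0.0236], dtype=float32), np.float32(86.5))
grip top (array([ 0.4521, -0.2816], dtype=float32), array([0.048 , 0.0235], dtype=float32), np.float32(89.2))
dark 3.1
red 2.8
brown 2.8
45.6833 [ 0.45402201 -0.28088911  0.27722742] [0.20742216 0.13089253 0.54656878] 1.001193103033333
```

```bash
python3 - <<'E'
from plant import r
print(r.finish_job())
E
```

```text
the job is handed in; nothing more can be done
None
```

I handed the job in at about 46 s. Blue, pink and black are stacked in the jig in that order, the weight bar is back in both forks resting on black, and the three bottles are standing; the hand-in gave no verdict.

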